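# Complete a pinwheel layer of cartons and hold the spring press on its mark

### The arm

A 7-joint arm with a two-finger parallel gripper is mounted at the origin on the work surface; the furniture and walls round the work are solid. World frame = base frame: x ahead of the robot, y to its left, z up, the work surface at z = 0. Lengths are in m, angles in rad, forces in N, time in s.
With the tool pointing down it reaches from about 0.425 to 0.925 m from the base axis. Payload 6.8 kg.
Tool frame: the origin (TCP) lies midway between the tips of the shut fingers; the grasp point (between the pads) lies 19 mm behind it; z points along the fingers, y is the direction in which the jaws open and shut (so a half turn about z gives the same grasp; the last joint's range is limited). The gripper opens to 85 mm and grips with 20 to 120 N. Pads are 22 mm wide; open, the fingers measure 114 mm over their backs; the gripper's body (76 mm by 85 mm) begins 54 mm behind the grasp point. The pads swing forward as they close: fully open they stand 13 mm farther back than shut.
Start: joints at [-1.455, 0.477, 0.022, 1.555, -0.011, 1.109, -0.083], TCP at [0.15, 0.658, 0.231] pointing down, gripper open.
Joint ranges: [-2.96, 2.96], [-0.34, 2.1], [-1.41, 1.46], [0.24, 2.44], [-1.37, 4.51], [0.17, 1.92], [-2.96, 2.96]. Speed limits (rad/s): [2.39, 2.39, 3.14, 3.14, 3.14, 3.14, 3.14].

### API

Orientations are given as a 3x3 rotation matrix whose columns are the frame's x, y, z axes.
In Python, from workcell import state, camera, calibration, hand_in gives the robot as it stands.
- The arm moves only by the tool servo_tool, never from a script. Its argument "deltas" is a list that holds one entry, the list of rows, each a list of 7 numbers: the gripper command: -1 is fully open, 1 is shut, values between are in proportion, then the shift along the tool's x, y, z as a fraction of full scale, then the turn, a rotation vector about the tool's x, y, z as a fraction of full scale. A call has 1 to 20 rows; each row is the pose to reach, as a shift and turn from the pose commanded when the call began, along the tool's axes at that moment, turning the shorter way round; what a row does not reach only later rows make up. Full scale, the value 1, is 150 mm for a shift and pi rad for a turn. A row lasts 1/10 s, in which the tool goes at most 50 mm and 8.59 degrees, less where a joint would pass 70% of its speed; a pose out of reach is approached as far as the arm can. A call with a number of a shift or a turn outside -1 to 1 is refused whole. A call with a gripper value outside its range is refused whole. The fingers move at their own pace and stop on an object; "newtons" is the grip in N (left out, the last holds). Time passes only in rows, so rows that repeat a pose let the fingers close. It gives the time, the measured TCP pose, the force and the opening at its end, in the units of the state.
- state(): the state, without advancing time (a new reading comes with each control period).
- camera(name): name is "side" or "top" or "wrist"; returns the picture (480x640x3 uint8, blue, green, red); there is no depth.
- calibration(name): a dict with "K" (3x3 intrinsics, pixels), "R" (3x3) and "t" (3): a world point X has camera coordinates R X + t. Camera axes: x right, y down, z forward; pixel columns grow to the right and rows downward; lengths in m; the calibration is good to about 2 mm. The wrist camera is an equidistant fisheye: a pixel r from the principal point sees the ray r / f radians off the axis. A picture is of the moment at which its call begins: read the wrist's pose just before it. calibration takes no time and is no camera call; for the wrist camera it gives the pose at the moment of the call.
- hand_in(): hands the job in, once; it reports no verdict.
The state is a dict: "clock": time; "joint_positions": joint angles; "joint_velocities": joint speeds; "tau": joint torques, N m; "ee_pos": TCP position; "tool_rot": TCP orientation; "contact_force": force on the tool from outside, world axes, zero at the start; "torque": the same for the moment, N m; "gripper_width": opening from 0.0 (shut) to 1.0 (fully open).
Only numpy, scipy, OpenCV 4.12 (cv2) and the standard library are available. Lean on these libraries where they do the work, as an engineer would, in place of code of your own. Each camera call takes 0.05 s, during which the arm holds its last target. There are 200 camera calls.

### The job

Two cartons of the pinwheel layer are missing: with the spring press at rest, set the two loose cartons flat into the two empty outlines on the wooden slab, square to their neighbours, either carton in either outline, and let go of them. Then pull the red handle of the spring press straight out until its red pointers stand in the green bands, so that the press plate pushes the layer together, and finish holding it there: the spring would draw it back, so do not let go at the end. Leave the timer, the mug and the glass inserts standing nearby as they are.

Things in the scene. Friction and masses are not known exactly. Their poses are not given: they have to be found in the camera images.
- press: layer press, fixed: grey base 248 x 172 x 8 mm, wooden slab 136 x 134 mm (top 22 mm above the bench). Origin on the bench under the slab's middle, z up; the handle is pulled towards its own -x. Fence on the slab's -x edge: inner face at x = -66 mm, 10 thick, top at 52 mm. 4 blue outlines 72 x 48 mm, 7 mm apart: the two on the +y side hold cartons, the two on the -y side are empty
- empty_place_1 (a point): centre of the empty outline next to the fence, on the slab's top (22 mm above the bench), at x = -27.5, y = -39.5 mm of the press; a carton lies here with its long side along the press's x. Axes as the press
- empty_place_2 (a point): centre of the empty outline next to the press plate, on the slab's top, at x = 39.5, y = -27.5 mm of the press; a carton lies here with its long side along the press's y. Axes as the press
- carton_1_mid (a point): loose carton, about 0.15 kg, on the bench right of the press: box 72 (its x) x 48 (y) x 40 mm high, on its top a stiff upright grip tab 24 (x) x 10 (y) x 30 mm tall, 70 mm in all. Point on the centre line, 35 mm above its underside, 5 mm below the tab's root. Take the tab from above, closing along y; open little (about 40 mm) when letting go, as the other tabs are near
- carton_2_mid (a point): second loose carton, the same in all respects; the two may stand in each other's place
- carton_3_mid (a point): carton already laid, next to the press plate (x = 27.5, y = 39.5 mm of the press, long side along the press's x), same size, loose, same point
- carton_4_mid (a point): carton already laid, next to the fence (x = -39.5, y = 27.5 mm of the press, long side along the press's y), same size, loose, same point
- draw_grip (a point): middle of the red handle bar: round, 13 mm thick, 72 mm long along the press's y, 68 mm above the bench, on two posts 30 mm either side of its middle; below it a cross-bar, top at 25 mm. At rest it stands 46 mm outside the fence. Pinch it from above between the posts, closing along the press's x. Axes as the press
- draw (a joint): how far the handle is out, m: 0 at rest, 0.036 to 0.044 with the pointers in the green bands, stop at 0.058. Spring: about 3 N back at rest, 9 N at 0.040. The aluminium press plate over the slab's +x side moves with it: face at x = 98.5 mm of the press at rest, 58.5 mm at 0.040, 24 to 56 mm above the bench, so it pushes the cartons next to it about 5 mm towards the fence
- draw_pointer (a point): midway between the two red pointers, which move with the handle (they are 55 mm either side, along the press's y)
- draw_mark (a point): midway between the middles of the two green bands on the base, each 8 mm wide; the pointer point must come here
- timer: bystander: small timer with a red dial, 48 x 64 x 50 mm, beyond the cartons; origin under its middle
- mug: bystander: green and white mug, 86 x 121 x 99 mm, beyond the press; origin under its middle
- insert_a: bystander: clear glass insert standing on its foot, 22 x 22 x 58 mm; origin under its middle
- insert_b: bystander: clear glass insert standing on its foot, 22 x 22 x 61 mm; origin under its middle
Mind the look-alikes: they are no part of the job. What is shaped like the part that bears carton_1_mid but blue is not meant.

How it is judged:
By the outcome, as a careful person would: the job done as asked, in the order asked, and still so for the second after the job is handed in, while the arm keeps its last pose, push and grip.
It also fails if it takes over 66 s, if anything falls off the work surface, if the arm or the gripper's body presses on something with over 40 N, if the wrist force passes 120 N, or if a joint passes its speed limit or range.

## Working session

There is one attempt and no reset: what is moved stays moved. The work goes in short steps, Python scripts to look and compute and a tool call to move; the robot and the scene stay as the last step left them, time stands still between calls to the robot, and variables do not carry over. Pictures are saved under pics/ and viewed, about 8 in all and at most 12, crops included, and the job is handed in when it is done.

Besides the shell and the picture viewer there is one more tool, called after "Request:" by a JSON object that holds its "api" and its "payload". servo_tool: Moves the arm, as the interface text tells. Shift numbers are shares of 150 mm and turn numbers shares of pi rad, none past 1 either way. Its arguments: {"type":"object","properties":{"deltas":{"type":"array"},"newtons":{"type":"number"}},"required":["deltas"]}

```bash
mkdir -p pics; ls
python3 - <<'E'
from workcell import *
import cv2,numpy as np
s=state();print(s['clock'],s['ee_pos'],np.round(s['tool_rot'],3).tolist(),s['gripper_width'])
for n in ["top","side"]:
    im=camera(n);cv2.imwrite(f"pics/{n}0.png",im)
    c=calibration(n);print(n,np.round(c["K"],2).tolist(),np.round(c["R"],4).tolist(),np.round(c["t"],4).tolist())
E
```

```text
pics
0.0 [0.14969718 0.65758988 0.2303175 ] [[-0.975, 0.222, -0.0], [0.222, 0.975, -0.002], [-0.0, -0.002, -1.0]] 1.0004690497968862
top [[565.75, 0.0, 323.83], [0.0, 565.75, 231.36], [0.0, 0.0, 1.0]] [[0.0318, -0.9995, 0.0073], [-0.9591, -0.0325, -0.2812], [0.2813, 0.0019, -0.9596]] [0.1216, 0.6059, 1.2803]
side [[489.24, 0.0, 319.65], [0.0, 489.24, 239.01], [0.0, 0.0, 1.0]] [[0.9973, 0.0682, 0.0267], [0.0562, -0.4789, -0.8761], [-0.047, 0.8752, -0.4814]] [-0.6401, 0.1, 1.0339]
```

View pics/top0.png

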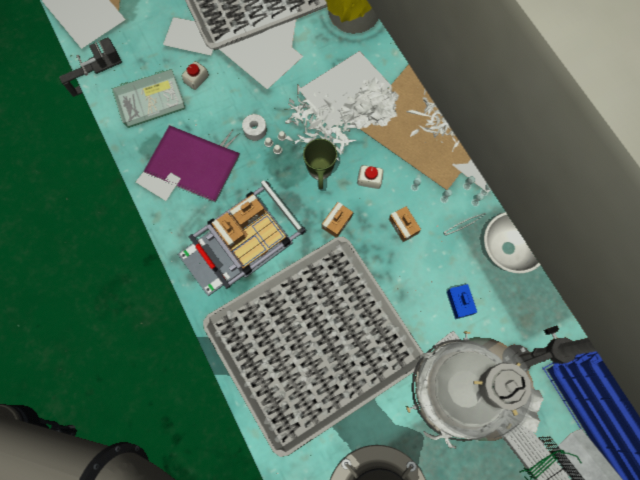

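View pics/side0.png

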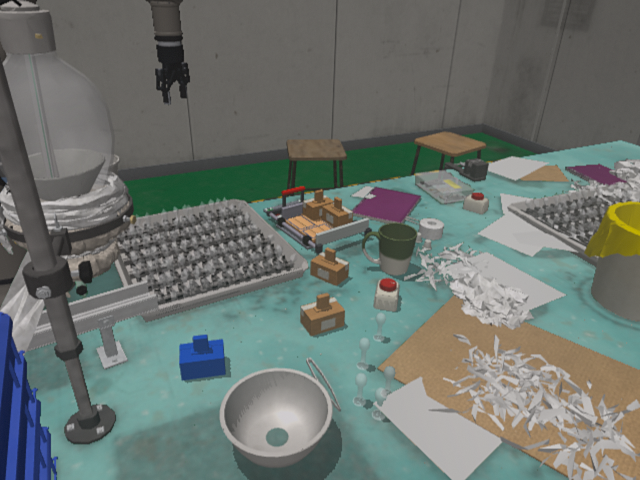

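The top view shows the press near (240,240), with its red handle at (205,256). The loose tan cartons are at (337,219) and (404,222), the blue look-alike at (461,300), the timer at (371,176) and the mug at (320,158). In the side view the cartons are at (329,266) and (322,314). The two tan ones are meant, not the blue one. I'll enlarge both views to confirm and read pixels.

Run:
```python
import cv2,numpy as np
a=cv2.imread("pics/top0.png")[170:300,172:432];b=cv2.imread("pics/side0.png")[175:345,255:385]
def up(a,s):return cv2.resize(a,None,fx=s,fy=s,interpolation=cv2.INTER_CUBIC)
cv2.imwrite("pics/c1.png",up(a,3))
cv2.imwrite("pics/c2.png",up(b,3.5))
```

```text
(no output)
```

View pics/c1.png

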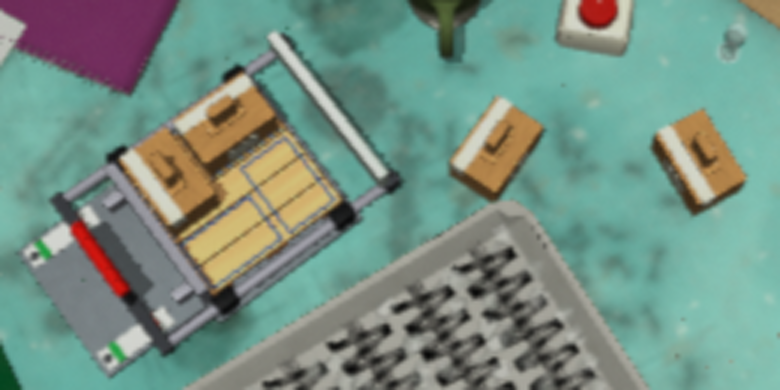

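View pics/c2.png

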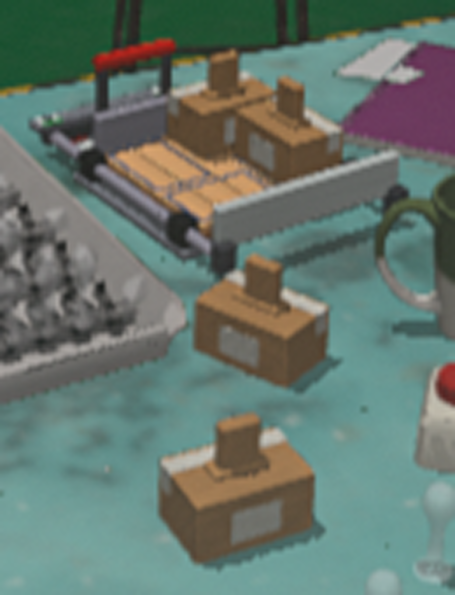

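Crop 1 shows two loose tan cartons with tabs near (500,136) and (706,150), the empty outlines, the handle from (78,228) to (127,293), and the green bands at (40,248) and (115,352). Crop 2 shows the same cartons with tab tops near (264,262) and (238,421), so these are the tan ones. The blue one is a decoy. Next I triangulate.

```bash
cat > h.py <<'E'
import numpy as np,cv2
from workcell import *
def ray(n,p,c=None):
    c=c or calibration(n);K=np.array(c["K"]);R=np.array(c["R"]);t=np.array(c["t"])
    d=np.array([(p[0]-K[0,2])/K[0,0],(p[1]-K[1,2])/K[1,1]])
    if n=="wrist":
        r=np.hypot(*d);d=np.r_[d/r*np.sin(r),np.cos(r)] if r>0 else np.array([0,0,1.])
    else: d=np.r_[d,1]
    return -R.T@t,R.T@d
def onz(n,p,z,c=None):
    o,d=ray(n,p,c);return o+d*(z-o[2])/d[2]
def tri(rs):
    A=0;b=0
    for o,d in rs:
        d=d/np.linalg.norm(d);P=np.eye(3)-np.outer(d,d);A=A+P;b=b+P@o
    x=np.linalg.solve(A,b);return x,max(np.linalg.norm(np.cross(x-o,d/np.linalg.norm(d))) for o,d in rs)
def proj(n,X,c=None):
    c=c or calibration(n);K=np.array(c["K"]);x=np.array(c["R"])@X+np.array(c["t"])
    if n=="wrist":
        r=np.hypot(x[0],x[1]);th=np.arctan2(r,x[2]);q=x[:2]/r*th
    else:q=x[:2]/x[2]
    return np.array([K[0,0]*q[0]+K[0,2],K[1,1]*q[1]+K[1,2]])
E
python3 - <<'E'
from h import *
T=lambda u,v:(172+u/3,170+v/3); S=lambda u,v:(255+u/3.5,175+v/3.5)
for nm,a,b in [("tabA",(502,131),(264,262)),("tabB",(708,148),(238,421)),("h1",(78,228),(174,44)),("h2",(127,293),(96,58)),
  ("place1 corner near fence -y",(209,289),None)]:
    if b: x,e=tri([ray("top",T(*a)),ray("side",S(*b))]);print(nm,np.round(x,4),round(e,4))
for nm,pts,z in [("A top",[(500,97),(543,128),(494,180),(450,160)],.04),("B top",[(653,147),(706,109),(745,178),(692,198)],.04),
 ("p1",[(184,243),(257,198),(281,243),(209,289)],.022),("p2",[(243,167),(293,135),(339,197),(283,234)],.022),("hand",[(78,228),(127,293)],.068),("bands",[(40,248),(115,352)],.01),("tabA",[(487,152),(513,123)],.07),("tabB",[(697,137),(717,165)],.07)]:
    P=np.array([onz("top",T(*p),z)[:2] for p in pts]);print(nm,np.round(P,3).tolist(),np.round(P.mean(0),4))
c=calibration("wrist");print(np.round(c["K"],1).tolist())
s=state();R=np.array(c["R"]);print("cam in tool",np.round(np.array(s["tool_rot"]).T@(-R.T@c["t"]-s["ee_pos"]),3), np.round(R@s["tool_rot"],2).tolist())
E
```

```text
tabA [0.6545 0.105  0.0713] 0.0017
tabB [ 0.6476 -0.0643  0.0699] 0.0032
h1 [0.5637 0.4465 0.0687] 0.0042
h2 [0.5087 0.4011 0.0735] 0.0026
A top [[0.693, 0.106], [0.667, 0.069], [0.62, 0.11], [0.636, 0.147]] [0.654 0.108]
B top [[0.653, -0.023], [0.689, -0.068], [0.629, -0.1], [0.61, -0.056]] [ 0.6451 -0.0618]
p1 [[0.562, 0.367], [0.603, 0.308], [0.564, 0.286], [0.523, 0.343]] [0.5628 0.3258]
p2 [[0.629, 0.322], [0.659, 0.281], [0.606, 0.239], [0.572, 0.284]] [0.6167 0.2817]
hand [[0.56, 0.446], [0.507, 0.401]] [0.5335 0.4235]
bands [[0.556, 0.489], [0.47, 0.418]] [0.513  0.4538]
tabA [[0.635, 0.116], [0.66, 0.096]] [0.6476 0.1061]
tabB [[0.654, -0.056], [0.63, -0.072]] [ 0.6417 -0.064 ]
[[371.6, 0.0, 321.1], [0.0, 371.6, 239.5], [0.0, 0.0, 1.0]]
cam in tool [ 0.081  0.001 -0.143] [[0.0, 1.0, -0.0], [-0.95, -0.0, -0.32], [-0.32, 0.0, 0.95]]
```

Request:
{"api": "servo_tool", "payload": {"deltas": [[[0,-1,-0.7,0,0,0,0],[0,-1,-0.7,0,0,0,0],[0,-1,-0.7,0,0,0,0],[0,-1,-0.7,0,0,0,0]]]}}

```text
clock: 0.5
ee_pos: [0.2758, 0.519, 0.2309]
tool_rot: [[-0.974, 0.225, 0.001], [0.225, 0.974, -0.002], [-0.001, -0.002, -1.0]]
contact_force: [1.0, 0.2, -0.7]
gripper_width: 0.499
```

Request:
{"api": "servo_tool", "payload": {"deltas": [[[0,-1,-0.6,0.1,0,0,0],[0,-1,-0.6,0.1,0,0,0],[0,-1,-0.6,0.1,0,0,0],[0,-1,-0.6,0.1,0,0,0],[0,-1,-0.6,0.1,0,0,0]]]}}

```text
clock: 1.0
ee_pos: [0.4027, 0.3968, 0.2158]
tool_rot: [[-0.973, 0.23, 0.001], [0.23, 0.973, -0.003], [-0.001, -0.002, -1.0]]
contact_force: [-0.0, 0.1, -0.4]
gripper_width: 0.499
```

```bash
cat > snap.py <<'E'
from h import *;import sys,json
s=state();c=calibration("wrist");im=camera("wrist")
cv2.imwrite(f"pics/{sys.argv[1]}.png",im);json.dump({k:np.array(v).tolist() for k,v in c.items()},open(f"{sys.argv[1]}.json","w"))
R=np.array(s['tool_rot']);print(s['clock'],np.round(s['ee_pos'],4),"x ang",np.degrees(np.arctan2(R[1,0],R[0,0])),"z",np.round(R[:,2],3),np.round(s['joint_positions'],2),s['gripper_width'],np.round(s['contact_force'],1))
E
python3 snap.py w1
```

```text
1.0 [0.4027 0.3968 0.2158] x ang 166.70987853013588 z [ 0.001 -0.003 -1.   ] [-1.    0.31  0.13  1.85 -0.05  0.99  0.49] 0.4992435426194513 [-0.   0.1 -0.4]
```

View pics/w1.png

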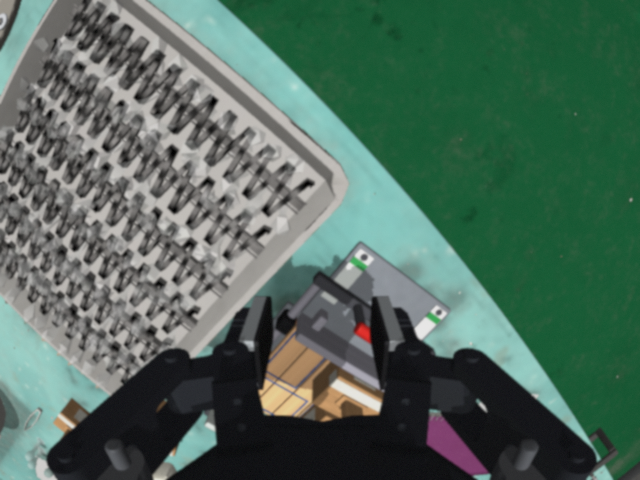

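The wrist view shows the handle at (340,310), partly behind the fingers, with green bands at (357,263) and (434,316). Only the tool's +x side is free to see. I'll move past carton A and take pictures from two places.

Request:
{"api": "servo_tool", "payload": {"deltas": [[[0,-0.9,-0.6,0,0,0,0],[0,-0.9,-0.6,0,0,0,0],[0,-0.9,-0.6,0,0,0,0],[0,-0.9,-0.6,0,0,0,0]]]}}

```text
clock: 1.45
ee_pos: [0.5139, 0.2794, 0.2164]
tool_rot: [[-0.974, 0.228, 0.002], [0.228, 0.974, -0.002], [-0.002, -0.001, -1.0]]
contact_force: [1.4, -0.3, 0.6]
gripper_width: 0.5
```

Request:
{"api": "servo_tool", "payload": {"deltas": [[[0,-0.9,-0.6,0,0,0,0],[0,-0.9,-0.6,0,0,0,0],[0,-0.9,-0.6,0,0,0,0],[0,-0.9,-0.6,0,0,0,0],[0,-0.9,-0.6,0,0,0,0]]]}}

```text
clock: 1.95
ee_pos: [0.623, 0.1652, 0.2159]
tool_rot: [[-0.975, 0.224, -0.0], [0.224, 0.975, -0.0], [0.0, -0.0, -1.0]]
contact_force: [-1.0, -0.2, 0.3]
gripper_width: 0.501
```

```bash
python3 snap.py w2
```

```text
1.95 [0.623  0.1652 0.2159] x ang 167.03943664181602 z [-0. -0. -1.] [-0.53  0.45  0.24  1.66 -0.12  1.05  1.09] 0.5011350007715253 [-1.  -0.2  0.3]
```

Request:
{"api": "servo_tool", "payload": {"deltas": [[[0,-0.62,-0.4,0,0,0,0.14],[0,-0.62,-0.4,0,0,0,0.14],[0,-0.62,-0.4,0,0,0,0.14],[0,-0.62,-0.4,0,0,0,0.14],[0,-0.62,-0.4,0,0,0,0.14]]]}}

```text
clock: 2.5
ee_pos: [0.6983, 0.0911, 0.2157]
tool_rot: [[-0.792, 0.61, -0.002], [0.61, 0.792, 0.002], [0.003, 0.0, -1.0]]
contact_force: [-0.4, 0.1, 1.2]
gripper_width: 0.501
```

```bash
python3 snap.py w3
python3 - <<'E'
import cv2,numpy as np
a=cv2.imread("pics/w2.png");b=cv2.imread("pics/w3.png")
a=cv2.resize(a[:300],(800,375));b=b
cv2.imwrite("pics/c3.png",np.vstack([a,cv2.resize(b[:330],(800,412))])[:600] if 0 else np.vstack([cv2.resize(a,(640,300)),b[60:360]]))
E
```

```text
2.5 [0.6983 0.0911 0.2157] x ang 142.40498658734813 z [-0.002  0.002 -1.   ] [-0.45  0.56  0.36  1.51 -0.21  1.11  0.86] 0.5013391655118978 [-0.4  0.1  1.2]
```

View pics/c3.png

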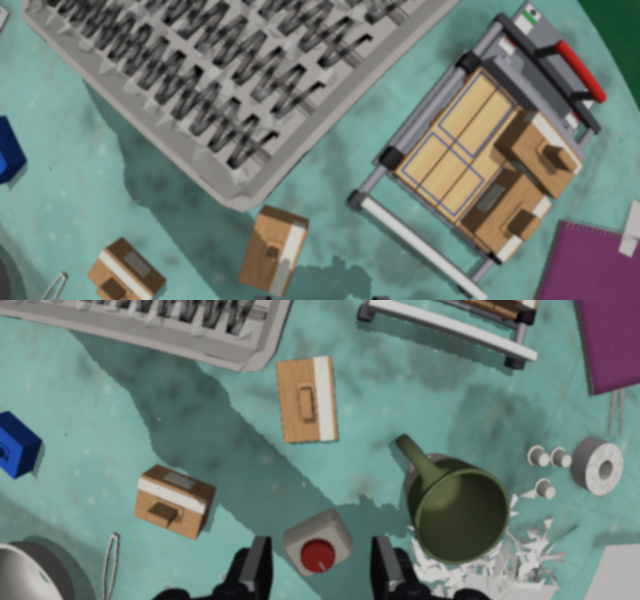

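The wrist views show the press with both empty outlines (upper half, about (440,170)) and both tan cartons: A at (307,400) and B at (175,500) in the lower half. I'll enlarge these for exact pixels.

Run:
```python
import cv2,numpy as np
a=cv2.imread("pics/w2.png");b=cv2.imread("pics/w3.png")
o=np.zeros((600,800,3),np.uint8)
o[:,:560]=cv2.resize(a[55:255,385:385+187],(560,600),interpolation=cv2.INTER_CUBIC) # ~3x
o[:300,560:]=cv2.resize(b[110:210,270:350],(240,300),interpolation=cv2.INTER_CUBIC) #3x
o[300:,560:]=cv2.resize(b[155:255,135:215],(240,300),interpolation=cv2.INTER_CUBIC)
cv2.imwrite("pics/c4.png",o)
```

```text
(no output)
```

View pics/c4.png

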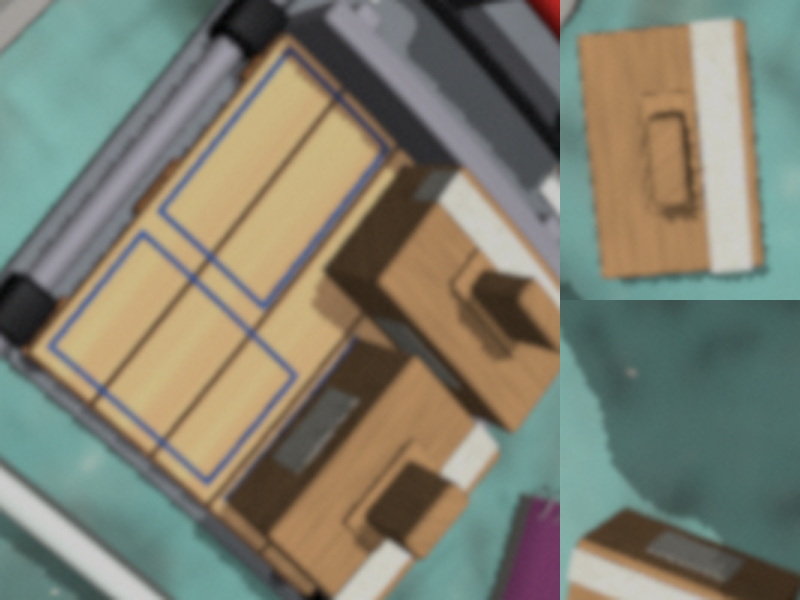

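Left crop: outline 1 has corners (291,48), (388,151), (265,305) and (162,211). Outline 2 has (143,233), (295,377), (207,482) and (51,346). Top right crop: carton A's top has corners (580,36), (742,19), (765,265) and (603,278), and its tab is around (672,160).

```bash
cat >> h.py <<'E'
import json
from scipy.optimize import least_squares
def fitpose(obs,x0,fixz=None):
    # obs: list of (cam,cal,pix,localxyz); x0=(x,y,z,yaw)
    def f(v):
        z=v[2];c,s=np.cos(v[3]),np.sin(v[3]);r=[]
        for n,cal,p,X in obs:
            w=np.array([v[0]+c*X[0]-s*X[1],v[1]+s*X[0]+c*X[1],z+X[2]]);r+=list(proj(n,w,cal)-p)
        if fixz is not None:r.append((z-fixz)*1e5)
        return np.array(r)
    q=least_squares(f,x0);return q.x,np.sqrt(np.mean(q.fun**2))
E
python3 - <<'E'
from h import *
c2=json.load(open("w2.json"));c3=json.load(open("w3.json"))
L=lambda u,v:np.array((385+u/2.995,55+v/3.))
P=[((291,48),(-63.5,-63.5)),((388,151),(-63.5,-15.5)),((265,305),(8.5,-15.5)),((162,211),(8.5,-63.5)),((143,233),(15.5,-63.5)),((295,377),(15.5,8.5)),((207,482),(63.5,8.5)),((51,346),(63.5,-63.5))]
obs=[("wrist",c2,L(*a),np.array([*b,22])/1e3) for a,b in P]
T=lambda u,v:np.array((172+u/3,170+v/3))
obt=[("top",None,T(*a),np.array([*b,22])/1e3) for a,b in [((209,289),(-63.5,-63.5)),((184,243),(-63.5,-15.5)),((257,198),(8.5,-15.5)),((281,243),(8.5,-63.5)),((243,167),(15.5,8.5)),((293,135),(63.5,8.5)),((339,197),(63.5,-63.5)),((283,234),(15.5,-63.5))]]
x0=[.585,.335,0,-.87]
for nm,o,z in [("w z0",obs,0),("w free",obs,None),("top z0",obt,0),("both",obs+obt,None)]:
    v,e=fitpose(o,x0,z);print(nm,np.round(v[:3],4),np.degrees(v[3]),e)
M=lambda u,v:np.array((270+(u-560)/3,110+v/3))
oa=[("wrist",c3,M(*a),np.array([*b,40])/1e3) for a,b in [((580,36),(36,-24)),((742,19),(36,24)),((765,265),(-36,24)),((603,278),(-36,-24))]]
ta=[("wrist",c3,M(*a),np.array([*b,70])/1e3) for a,b in [((652,115),(12,-5)),((685,110),(12,5)),((692,205),(-12,5)),((658,212),(-12,-5))]]
for nm,o in [("A box",oa),("A tab",ta),("A",oa+ta)]:
    v,e=fitpose(o,[.65,.106,0,np.radians(142)],0);print(nm,np.round(v[:3],4),np.degrees(v[3]),e)
print(tri([ray("wrist",(273,252),c2),ray("wrist",M(672,160),c3)]))
E
```

```text
w z0 [ 0.6131  0.3354 -0.    ] -50.797540649498124 1.019996062830685
w free [ 0.6139  0.3375 -0.0059] -50.76787707530412 0.8230347431793679
top z0 [ 0.6129  0.3288 -0.    ] -52.94803096658955 1.0981485479029436
both [6.131e-01 3.344e-01 3.000e-04] -51.08509012369723 1.5728622655874276
A box [ 0.6542  0.1111 -0.    ] 147.56726957252536 36.650754931035806
A tab [ 0.6541  0.1126 -0.    ] 144.83614338731462 8.071126668950441
A [ 0.6541  0.1119 -0.    ] 147.0945642204088 27.315815491404276
(array([0.65825384, 0.10783873, 0.01118815]), np.float64(0.0007906257133421835))
```

Run:
```python
from h import *
c2=json.load(open("w2.json"));c3=json.load(open("w3.json"))
M=lambda u,v:np.array((270+(u-560)/3,110+v/3))
oa=[("wrist",c3,M(*a),np.array([*b,40])/1e3) for a,b in [((580,36),(36,24)),((742,19),(36,-24)),((765,265),(-36,-24)),((603,278),(-36,24))]]
ta=[("wrist",c3,M(*a),np.array([*b,70])/1e3) for a,b in [((652,115),(12,5)),((685,110),(12,-5)),((692,205),(-12,-5)),((658,212),(-12,5))]]
for nm,o in [("A box",oa),("A tab",ta),("A",oa+ta)]:
    for z in (0,None):
        v,e=fitpose(o,[.65,.106,0,np.radians(142)],z);print(nm,np.round(v[:3],4),np.degrees(v[3]),e)
v,e=fitpose(oa+ta,[.65,.106,0,np.radians(142)],0)
for z in (.04,.07): print(proj("wrist",np.array([v[0],v[1],z]),c2),proj("wrist",np.array([v[0],v[1],z]),c3))
# refine: A in top view
T=lambda u,v:np.array((172+u/3,170+v/3))
print("A in top crop", [np.round((proj("top",np.array([v[0],v[1],z]))-[172,170])*3) for z in(.04,.07)])
a=cv2.imread("pics/w2.png")[190:310,220:320];b=cv2.imread("pics/w2.png")[225:325,75:180]
o=np.zeros((400,760,3),np.uint8);o[:,:334]=cv2.resize(a,(334,400));o[:,340:760]=cv2.resize(b,(420,400));cv2.imwrite("pics/c5.png",o)
```

```text
A box [ 0.6539  0.1117 -0.    ] 147.39916979860124 0.6815634296971642
A box [ 0.6542  0.1112 -0.0052] 147.40031750471667 0.4596615483744375
A tab [0.654  0.1127 0.    ] 146.67076206597872 0.858295679617784
A tab [0.6536 0.1134 0.0072] 146.66727103466752 0.8595061217001524
A [ 0.654   0.1122 -0.    ] 147.3405732530219 0.9103694853147505
A [ 0.6542  0.1118 -0.0039] 147.34114165916895 0.8820510774360901
[271.6955616  257.41969378] [307.99670991 159.86992053]
[267.36788778 270.13126983] [306.72163133 163.82266813]
A in top crop [array([492., 141.]), array([493., 130.])]
```

View pics/c5.png

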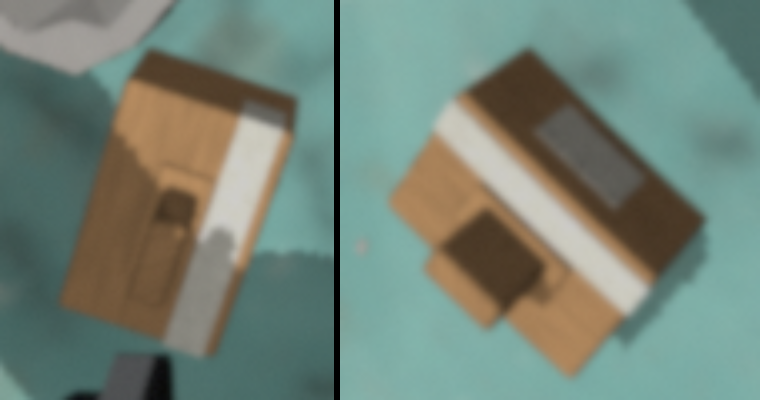

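The crops of w2 show A's top corners at (130,82), (290,128), (213,355) and (63,303), with the tab top around (162,264). B's top corners are (462,97), (655,275), (572,377) and (390,200), with the tab top around (466,286).

Run:
```python
from h import *
c2=json.load(open("w2.json"));c3=json.load(open("w3.json"))
M=lambda u,v:np.array((270+(u-560)/3,110+v/3))
A2=lambda u,v:np.array((220+u/3.34,190+v/3.333)); B2=lambda u,v:np.array((75+(u-340)/4,225+v/4))
bx=[(36,24,40),(36,-24,40),(-36,-24,40),(-36,24,40),(12,5,70),(12,-5,70),(-12,-5,70),(-12,5,70)]
mk=lambda c,f,px:[("wrist",c,f(*p),np.array(b)/1e3) for p,b in zip(px,bx)]
a3=mk(c3,M,[(580,36),(742,19),(765,265),(603,278),(652,115),(685,110),(692,205),(658,212)])
a2=mk(c2,A2,[(130,82),(290,128),(213,355),(63,303),(155,220),(190,232),(168,305),(135,298)])
b2=mk(c2,B2,[(655,275),(572,377),(390,200),(462,97),(508,305),(490,328),(425,265),(443,245)])
for nm,o,x0 in [("A3",a3,(.65,.11,0,2.5)),("A2",a2,(.65,.11,0,2.5)),("A",a2+a3,(.65,.11,0,2.5)),("B",b2,(.645,-.06,0,.6))]:
    for z in (0,None):
        v,e=fitpose(o,x0,z);print(nm,np.round(v[:3],4),round(np.degrees(v[3]),1),round(e,2))
```

```text
A3 [ 0.654   0.1122 -0.    ] 147.3 0.91
A3 [ 0.6542  0.1118 -0.0039] 147.3 0.88
A2 [ 0.6533  0.1128 -0.    ] 148.2 1.2
A2 [ 0.6575  0.1101 -0.0119] 148.2 0.87
A [ 0.6537  0.1125 -0.    ] 147.7 1.15
A [ 0.6544  0.1119 -0.004 ] 147.7 1.0
B [ 0.6481 -0.0581 -0.    ] 31.5 1.0
B [ 0.6529 -0.0692 -0.0141] 31.3 0.48
```

Request:
{"api": "servo_tool", "payload": {"deltas": [[[0,0.32,-0.07,0.6,0,0,-0.028],[0,0.32,-0.07,0.6,0,0,-0.028],[0,0.32,-0.07,0.6,0,0,-0.028],[0,0.32,-0.07,0.6,0,0,-0.028]]]}}

```text
clock: 2.95
ee_pos: [0.6535, 0.111, 0.1255]
tool_rot: [[-0.842, 0.54, -0.003], [0.54, 0.842, 0.001], [0.003, -0.001, -1.0]]
contact_force: [-0.0, -0.1, 1.6]
gripper_width: 0.501
```

```bash
python3 snap.py w4
python3 - <<'E'
from h import *
c=json.load(open("w4.json"));
for X in [(.654,.112,.07),(.654,.112,.04)]: print(np.round(proj("wrist",np.array(X),c)))
s=state();print(np.round(proj("wrist",np.array(s["ee_pos"]),c)))
E
```

```text
2.95 [0.6535 0.111  0.1255] x ang 147.31902795538036 z [-0.003  0.001 -1.   ] [-0.48  0.58  0.31  1.69 -0.21  0.91  0.92] 0.5013366250310897 [-0.  -0.1  1.6]
[322. 265.]
[322. 248.]
[320. 320.]
```

View pics/w4.png

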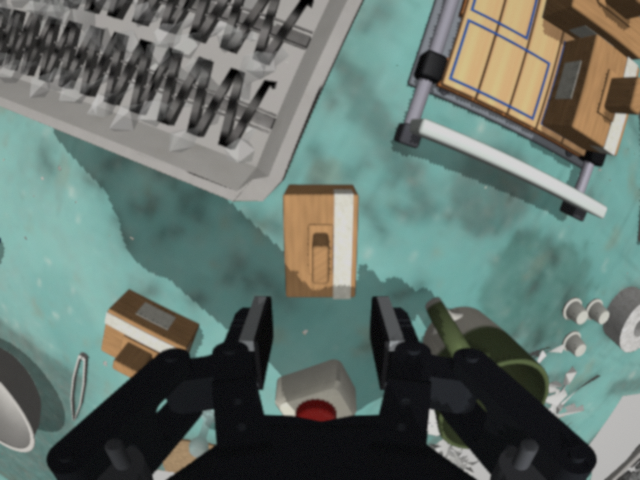

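Carton A's tab top sits at (320,266) between the fingers, against a prediction of (322,265). I'll descend and grip.

Request:
{"api": "servo_tool", "payload": {"deltas": [[[0,0.006,0,0.54,0,0,0],[0,0.006,0,0.54,0,0,0],[0,0.006,0,0.54,0,0,0],[1,0.006,0,0.54,0,0,0],[1,0.006,0,0.54,0,0,0],[1,0.006,0,0.54,0,0,0],[1,0.006,0,0.54,0,0,0],[1,0.006,0,0.54,0,0,0]]], "newtons": 40}}

```text
clock: 3.8
ee_pos: [0.6569, 0.1087, 0.0481]
tool_rot: [[-0.839, 0.545, 0.005], [0.545, 0.839, 0.001], [-0.003, 0.003, -1.0]]
contact_force: [0.1, 0.0, 7.7]
gripper_width: 0.105
```

Request:
{"api": "servo_tool", "payload": {"deltas": [[[1,0,0,-0.5,0,0,0],[1,0,0,-0.5,0,0,0],[1,0,0,-0.5,0,0,0]]]}}

```text
clock: 4.1
ee_pos: [0.658, 0.109, 0.1257]
tool_rot: [[-0.839, 0.545, 0.009], [0.545, 0.839, 0.002], [-0.006, 0.007, -1.0]]
contact_force: [1.4, -0.1, -2.1]
gripper_width: 0.107
```

```bash
python3 snap.py w5
python3 - <<'E'
from h import *
v,yaw=np.array([.6131,.3350]),-50.9
r=lambda a:np.array([[np.cos(a),-np.sin(a)],[np.sin(a),np.cos(a)]])
for n,l in [("p1",(-27.5,-39.5)),("p2",(39.5,-27.5)),("c3",(27.5,39.5)),("c4",(-39.5,27.5)),("grip",(-122,0))]:print(n,np.round(v+r(np.radians(yaw))@np.array(l)/1e3,4))
E
```

```text
4.1 [0.658  0.109  0.1257] x ang 146.9975024183995 z [ 0.009  0.002 -1.   ] [-0.48  0.58  0.31  1.69 -0.22  0.89  0.92] 0.10721390408997981 [ 1.4 -0.1 -2.1]
p1 [0.5651 0.3314]
p2 [0.6167 0.287 ]
c3 [0.6611 0.3386]
c4 [0.6095 0.383 ]
grip [0.5362 0.4297]
```

```bash
cat > inhand.py <<'E'
from h import *;import sys
n=sys.argv[1];dz=float(sys.argv[2]) if len(sys.argv)>2 else .008
im=cv2.imread(f"pics/{n}.png");c=json.load(open(f"{n}.json"));s=state()
p=np.array(s["ee_pos"]);R=np.array(s["tool_rot"])
hsv=cv2.cvtColor(im,cv2.COLOR_BGR2HSV)
for dx in (.030,.036,.042):print("pred edge tool x",dx,[np.round(proj("wrist",p+R@np.array([dx,y,dz]),c)).tolist() for y in(-.024,0,.024)])
pc=proj("wrist",p+R@np.array([.036,0,dz]),c).astype(int)
for u in range(pc[0]-55,pc[0]+61,10):
    col=hsv[:,u];teal=(col[:,0]>75)&(col[:,0]<100)&(col[:,1]>60)
    nt=~teal; # last teal row going down until box
    r=pc[1]+15
    while r>pc[1]-60 and nt[r]: r-=1
    print(u,r,end=" | ")
for v in (pc[1]+8,pc[1]+20):
    row=hsv[v];teal=(row[:,0]>75)&(row[:,0]<100)&(row[:,1]>60)
    l=pc[0]
    while not teal[l]:l-=1
    q=pc[0]
    while not teal[q]:q+=1
    print("\nrow",v,l,q)
E
python3 inhand.py w5
```

```text
pred edge tool x 0.03 [[262.0, 238.0], [317.0, 237.0], [372.0, 237.0]]
pred edge tool x 0.036 [[262.0, 224.0], [317.0, 224.0], [373.0, 224.0]]
pred edge tool x 0.042 [[261.0, 211.0], [317.0, 211.0], [373.0, 211.0]]
262 239 | 272 204 | 282 198 | 292 197 | 302 198 | 312 198 | 322 198 | 332 198 | 342 199 | 352 198 | 362 198 | 372 210 | 
row 232 262 378

row 244 264 377
```

```bash
python3 inhand.py w5 .048 | head -3
python3 - <<'E'
from h import *
im=cv2.imread("pics/w5.png");print(im[190:250:3,345].tolist());print(im[190:250:3,290].tolist())
E
```

```text
pred edge tool x 0.03 [[273.0, 214.0], [318.0, 214.0], [362.0, 214.0]]
pred edge tool x 0.036 [[273.0, 204.0], [318.0, 203.0], [362.0, 203.0]]
pred edge tool x 0.042 [[272.0, 193.0], [318.0, 192.0], [363.0, 192.0]]
[[164, 172, 123], [163, 171, 122], [160, 167, 120], [136, 146, 112], [45, 66, 86], [44, 65, 84], [49, 65, 81], [94, 100, 103], [98, 105, 105], [103, 109, 110], [194, 203, 205], [197, 210, 211], [195, 207, 210], [199, 211, 212], [195, 208, 210], [198, 210, 213], [204, 212, 214], [203, 212, 214], [201, 212, 213], [206, 213, 214]]
[[154, 161, 115], [153, 161, 116], [152, 160, 121], [130, 141, 115], [45, 65, 84], [45, 66, 86], [46, 67, 88], [47, 67, 86], [45, 67, 88], [46, 67, 88], [74, 107, 140], [93, 135, 175], [95, 136, 178], [95, 137, 179], [95, 138, 180], [97, 139, 181], [95, 138, 180], [96, 139, 181], [95, 139, 181], [95, 139, 180]]
```

Request:
{"api": "servo_tool", "payload": {"deltas": [[[1,0.4,0.25,-0.33,0,0,0],[1,0.66,0.45,-0.33,0,0,0],[1,0.66,0.45,-0.33,0,0,0],[1,0.66,0.45,-0.33,0,0,0]]]}}

```text
clock: 4.55
ee_pos: [0.6054, 0.2267, 0.1694]
tool_rot: [[-0.844, 0.537, -0.002], [0.537, 0.844, 0.004], [0.004, 0.002, -1.0]]
contact_force: [-1.1, 0.0, -2.7]
gripper_width: 0.108
```

Request:
{"api": "servo_tool", "payload": {"deltas": [[[1,0.65,0.45,0,0,0,0.1],[1,0.65,0.45,0,0,0,0.1],[1,0.65,0.45,0,0,0,0.1],[1,0.65,0.45,0,0,0,0.1],[1,0.65,0.45,0,0,0,0.1]]]}}

```text
clock: 5.05
ee_pos: [0.5629, 0.3277, 0.1685]
tool_rot: [[-0.63, 0.777, -0.001], [0.777, 0.63, -0.002], [-0.001, -0.003, -1.0]]
contact_force: [0.4, -1.0, -1.9]
gripper_width: 0.106
```

```bash
python3 snap.py w6
python3 - <<'E'
from h import *
im=cv2.imread("pics/w6.png");cv2.imwrite("pics/c6.png",cv2.resize(im[60:300,160:480],(800,600),interpolation=cv2.INTER_CUBIC))
E
```

```text
5.05 [0.5629 0.3277 0.1685] x ang 129.0523015356814 z [-0.001 -0.002 -1.   ] [-0.89  0.52  0.38  1.69 -0.22  0.97  0.25] 0.10602978052293566 [ 0.4 -1.  -1.9]
```

View pics/c6.png

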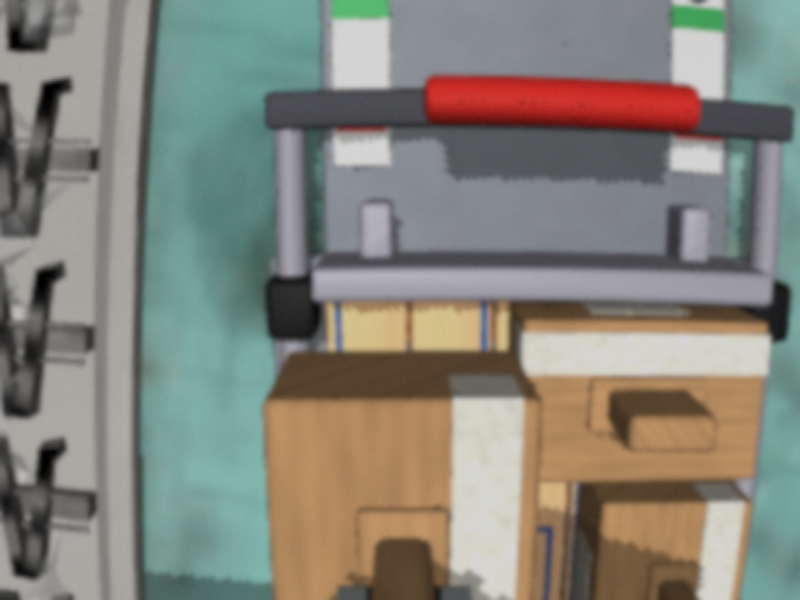

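This view shows the carton held over outline 1. The outline lines are at x=339 and x=486, the fence top spans rows 268 to 301, the handle runs (427,97) to (699,107), and the white strips are centred at 361 and 699. I'll fit the press pose from these.

```bash
cat > pf.py <<'E'
from h import *
c=json.load(open("w6.json"))
Q=lambda u,v:(160+u/2.5,60+v/2.5)
# (px,z,press x or None, press y or None) mm
F=[((427,97),68,-122,-36),((699,107),68,-122,36),((338,305),22,None,-63.5),((341,350),22,None,-63.5),((483,305),22,None,-15.5),((487,350),22,None,-15.5),
((330,300),52,-66,None),((540,301),52,-66,None),((760,304),52,-66,None),((330,268),52,-76,None),((540,268),52,-76,None),((760,273),52,-76,None),
((361,60),10,None,-55),((361,150),10,None,-55),((699,60),10,None,55),((698,150),10,None,55)]
W=[onz("wrist",Q(*f[0]),f[1]/1e3,c)[:2] for f in F]
def res(v,full=False):
    r=[];R=np.array([[np.cos(v[2]),-np.sin(v[2])],[np.sin(v[2]),np.cos(v[2])]])
    for f,w in zip(F,W):
        l=R.T@(w-v[:2])*1e3
        r+=[l[0]-f[2]] if f[2] is not None else []
        r+=[l[1]-f[3]] if f[3] is not None else []
    return np.array(r)
q=least_squares(res,[.613,.335,-.89],loss="soft_l1");v=q.x
print(np.round(v,4),np.degrees(v[2]),np.round(res(v),1))
R=np.array([[np.cos(v[2]),-np.sin(v[2])],[np.sin(v[2]),np.cos(v[2])]])
for n,l in [("p1",(-27.5,-39.5)),("p2",(39.5,-27.5)),("grip",(-122,0))]:print(n,np.round(v[:2]+R@np.array(l)/1e3,4))
s=state();p=np.array(s["ee_pos"]);T=np.array(s["tool_rot"])
for z,pts in [(.1685-.008,[(270,397),(540,397)]),(.1685-.048,[(288,353),(521,353)])]:
    for a in pts: print("carton edge in tool",np.round(T.T@(onz("wrist",Q(*a),z,c)-p),4))
E
python3 pf.py
```

```text
[ 0.6131  0.3347 -0.8806] -50.455045678954754 [-0.3  0.3 -0.1  0.4  0.6  1.2 -1.8 -0.3 -0.5  0.  -0.4  0.4  0.6  0.3
 -0.1 -0.5 -0.1 -0. ]
p1 [0.5652 0.3307]
p2 [0.6171 0.2867]
grip [0.5355 0.4288]
carton edge in tool [ 0.0421 -0.0218  0.0084]
carton edge in tool [0.0422 0.0238 0.0083]
carton edge in tool [ 0.0409 -0.0236  0.0484]
carton edge in tool [0.0411 0.0255 0.0483]
```

```bash
python3 snap.py w7
python3 - <<'E'
from h import *
s=state();p=np.array(s["ee_pos"]);T=np.array(s["tool_rot"])
for n in("w6","w7"):
    c=json.load(open(n+".json"));im=cv2.imread(f"pics/{n}.png").astype(int)
    for u in (285,300,320,335):
        g=im[185:245,u,2];d=np.diff(g[::1]);r=185+np.argmax(g[3:]-g[:-3])+1.5+0
        print(n,u,r,np.round(T.T@(onz("wrist",(u,r),p[2]-.008,c)-p),4)[:2],end=" ")
    row=im[230,:,:];print("cols",[ (u,row[u].tolist()) for u in (262,265,268,270,370,373,376,378,380)])
E
```

```text
5.1 [0.5637 0.3266 0.1689] x ang 128.93142350446266 z [-0.001 -0.002 -1.   ] [-0.89  0.52  0.38  1.69 -0.22  0.97  0.25] 0.10687203464648438 [-0.1 -1.1 -1.1]
w6 285 219.5 [ 0.0425 -0.0146] w6 300 219.5 [ 0.0425 -0.0083] w6 320 219.5 [0.0425 0.    ] w6 335 219.5 [0.0426 0.0063] cols [(262, [168, 176, 128]), (265, [126, 144, 139]), (268, [93, 136, 176]), (270, [100, 145, 188]), (370, [115, 151, 186]), (373, [94, 136, 176]), (376, [81, 119, 154]), (378, [95, 138, 178]), (380, [95, 137, 179])]
w7 285 219.5 [ 0.0411 -0.0147] w7 300 219.5 [ 0.0411 -0.0084] w7 320 219.5 [0.0411 0.    ] w7 335 219.5 [0.0411 0.0063] cols [(262, [168, 176, 128]), (265, [127, 145, 140]), (268, [93, 135, 176]), (270, [100, 145, 187]), (370, [115, 151, 187]), (373, [93, 135, 176]), (376, [80, 118, 154]), (378, [95, 138, 180]), (380, [95, 138, 179])]
```

Request:
{"api": "servo_tool", "payload": {"deltas": [[[1,-0.018,0.019,0.3,0,0,-0.0034],[1,-0.018,0.019,0.55,0,0,-0.0034],[1,-0.018,0.019,0.62,0,0,-0.0034],[1,-0.018,0.019,0.62,0,0,-0.0034]]]}}

```text
clock: 5.55
ee_pos: [0.5668, 0.3264, 0.0753]
tool_rot: [[-0.636, 0.771, -0.003], [0.771, 0.636, -0.003], [-0.0, -0.004, -1.0]]
contact_force: [0.6, -0.7, -1.6]
gripper_width: 0.111
```

```bash
python3 snap.py w8
```

```text
5.55 [0.5668 0.3264 0.0753] x ang 129.51464918727947 z [-0.003 -0.003 -1.   ] [-0.85  0.64  0.33  1.74 -0.27  0.81  0.3 ] 0.11074133489186298 [ 0.6 -0.7 -1.6]
```

Request:
{"api": "servo_tool", "payload": {"deltas": [[[1,0,0.004,0.02,0,0,0],[1,0,0.004,0.032,0,0,0],[1,0,0.004,0.036,0,0,0],[1,0,0.004,0.036,0,0,0]]]}}

```text
clock: 6.0
ee_pos: [0.5679, 0.3293, 0.072]
tool_rot: [[-0.638, 0.77, 0.001], [0.77, 0.638, 0.001], [0.0, 0.001, -1.0]]
contact_force: [-0.2, -0.7, -0.8]
gripper_width: 0.106
```

```bash
python3 snap.py w9
python3 - <<'E'
from h import *
# edges: compare carton front face & fence rows
im=cv2.imread("pics/w9.png").astype(int)
for u in (290,320,350): print(u,[(r,im[r,u].tolist()) for r in range(150,232,4)])
E
```

```text
6.0 [0.5679 0.3293 0.072 ] x ang 129.63936234456523 z [ 0.001  0.001 -1.   ] [-0.85  0.64  0.33  1.74 -0.28  0.8   0.3 ] 0.10600075937758803 [-0.2 -0.7 -0.8]
290 [(150, [175, 164, 167]), (154, [186, 174, 177]), (158, [181, 171, 173]), (162, [181, 170, 173]), (166, [180, 169, 172]), (170, [183, 172, 174]), (174, [180, 169, 172]), (178, [169, 159, 160]), (182, [79, 74, 76]), (186, [79, 74, 76]), (190, [143, 134, 137]), (194, [184, 173, 175]), (198, [176, 165, 168]), (202, [170, 160, 163]), (206, [162, 153, 156]), (210, [72, 76, 87]), (214, [45, 67, 88]), (218, [51, 74, 96]), (222, [93, 135, 175]), (226, [96, 139, 180]), (230, [96, 140, 180])]
320 [(150, [145, 138, 133]), (154, [146, 140, 134]), (158, [148, 142, 138]), (162, [149, 144, 137]), (166, [148, 142, 137]), (170, [148, 142, 137]), (174, [136, 130, 125]), (178, [76, 72, 73]), (182, [78, 74, 75]), (186, [81, 75, 77]), (190, [143, 135, 137]), (194, [181, 170, 172]), (198, [177, 166, 168]), (202, [169, 158, 161]), (206, [163, 153, 156]), (210, [70, 76, 86]), (214, [43, 63, 84]), (218, [50, 73, 95]), (222, [92, 133, 174]), (226, [94, 136, 178]), (230, [96, 139, 180])]
350 [(150, [144, 138, 132]), (154, [144, 139, 133]), (158, [144, 139, 133]), (162, [143, 138, 132]), (166, [144, 138, 132]), (170, [143, 138, 132]), (174, [135, 130, 125]), (178, [79, 74, 75]), (182, [78, 73, 74]), (186, [79, 74, 75]), (190, [139, 131, 133]), (194, [178, 167, 170]), (198, [176, 166, 169]), (202, [170, 159, 161]), (206, [164, 154, 157]), (210, [102, 102, 103]), (214, [97, 103, 104]), (218, [127, 133, 134]), (222, [204, 215, 217]), (226, [205, 215, 216]), (230, [199, 212, 215])]
```

Run:
```python
from h import *
c=json.load(open("w9.json"));im=cv2.imread("pics/w9.png").astype(int);s=state();print(np.round(s["ee_pos"],4),np.round(s["contact_force"],1))
R=np.array(s["tool_rot"])
f=onz("wrist",(320,208.5),.052,c);e=onz("wrist",(320,220),.062,c);fo=onz("wrist",(320,189.5),.052,c)
print("fence inner->carton edge along -toolx mm",(R.T@(f-e))[0]*1e3,"fence thick",(R.T@(fo-f))[0]*1e3)
for r in (225,232): print(r,[(u,im[r,u].tolist()) for u in list(range(252,276,3))+list(range(366,396,3))])
cv2.imwrite("pics/c9.png",cv2.resize(im[100:300,200:440].astype(np.uint8),(720,600)))
v=np.array([.6131,.3347]);a=-.8806;Q=np.array([[np.cos(a),-np.sin(a)],[np.sin(a),np.cos(a)]])
for l in [(-63.5,-63.5,62),(-63.5,-15.5,62),(-66,-39.5,52),(-63.5,3.5,62)]:
    print(l,np.round(proj("wrist",np.r_[v+Q@np.array(l[:2])/1e3,l[2]/1e3],c),1))
```

```text
[0.5679 0.3292 0.0719] [ 0.2 -0.8 -2.2]
fence inner->carton edge along -toolx mm 2.630302834859276 fence thick 8.70270054378698
225 [(252, [27, 26, 26]), (255, [27, 25, 26]), (258, [25, 25, 26]), (261, [79, 75, 72]), (264, [87, 94, 103]), (267, [92, 133, 174]), (270, [101, 147, 191]), (273, [102, 148, 191]), (366, [196, 208, 210]), (369, [153, 177, 199]), (372, [97, 140, 184]), (375, [80, 118, 154]), (378, [43, 58, 72]), (381, [71, 79, 84]), (384, [40, 57, 72]), (387, [71, 102, 134]), (390, [84, 122, 159]), (393, [85, 123, 160])]
232 [(252, [152, 142, 144]), (255, [124, 117, 119]), (258, [83, 79, 78]), (261, [94, 90, 87]), (264, [108, 111, 115]), (267, [89, 128, 166]), (270, [101, 146, 190]), (273, [103, 148, 193]), (366, [192, 206, 207]), (369, [140, 168, 193]), (372, [97, 141, 182]), (375, [74, 107, 139]), (378, [44, 56, 69]), (381, [72, 77, 78]), (384, [101, 106, 109]), (387, [146, 162, 175]), (390, [145, 168, 189]), (393, [146, 168, 190])]
(-63.5, -63.5, 62) [261.3 221.6]
(-63.5, -15.5, 62) [373.  221.7]
(-66, -39.5, 52) [317.3 210.3]
(-63.5, 3.5, 62) [415.8 222. ]
```

Request:
{"api": "servo_tool", "payload": {"deltas": [[[1,0,-0.013,-0.013,0,0,0],[1,0,-0.013,0.01,0,0,0],[1,0,-0.013,0.02,0,0,0],[1,0,-0.013,0.02,0,0,0]]]}}

```text
clock: 6.45
ee_pos: [0.5665, 0.3279, 0.0701]
tool_rot: [[-0.638, 0.77, 0.0], [0.77, 0.638, 0.001], [0.001, 0.001, -1.0]]
contact_force: [-4.7, -1.6, 12.8]
gripper_width: 0.105
```

```bash
python3 snap.py w10
python3 - <<'E'
from h import *
im=cv2.imread("pics/w10.png").astype(int)
for r in (225,232): print(r,[(u,im[r,u].tolist()) for u in list(range(252,276,3))+list(range(366,396,3))])
print([(r,im[r,320].tolist()) for r in range(186,230,3)])
E
```

```text
6.45 [0.5665 0.3279 0.0701] x ang 129.6256125898956 z [ 0.     0.001 -1.   ] [-0.85  0.64  0.33  1.75 -0.28  0.8   0.3 ] 0.10450314304493369 [-4.7 -1.6 12.8]
225 [(252, [31, 30, 31]), (255, [31, 28, 28]), (258, [28, 26, 26]), (261, [22, 20, 20]), (264, [64, 75, 89]), (267, [93, 134, 174]), (270, [102, 149, 193]), (273, [101, 146, 191]), (366, [196, 208, 211]), (369, [154, 178, 200]), (372, [98, 142, 185]), (375, [86, 124, 159]), (378, [60, 86, 102]), (381, [32, 49, 64]), (384, [64, 72, 80]), (387, [50, 63, 74]), (390, [42, 62, 80]), (393, [64, 94, 121])]
232 [(252, [167, 157, 159]), (255, [150, 141, 143]), (258, [122, 114, 116]), (261, [84, 80, 79]), (264, [90, 93, 100]), (267, [90, 128, 167]), (270, [102, 147, 190]), (273, [103, 149, 192]), (366, [194, 206, 209]), (369, [140, 168, 194]), (372, [97, 140, 182]), (375, [81, 117, 148]), (378, [44, 64, 80]), (381, [32, 47, 61]), (384, [62, 69, 74]), (387, [76, 81, 81]), (390, [90, 102, 112]), (393, [110, 141, 173])]
[(186, [81, 76, 77]), (189, [104, 97, 99]), (192, [165, 155, 157]), (195, [183, 173, 174]), (198, [180, 169, 172]), (201, [172, 162, 164]), (204, [169, 159, 161]), (207, [162, 151, 154]), (210, [107, 104, 108]), (213, [43, 64, 84]), (216, [44, 64, 84]), (219, [59, 86, 112]), (222, [92, 133, 173]), (225, [95, 138, 180]), (228, [95, 138, 180])]
```

Request:
{"api": "servo_tool", "payload": {"deltas": [[[1,0,0,-0.012,0,0,0],[0.05,0,0,-0.012,0,0,0],[0.05,0,0,-0.012,0,0,0],[0.05,0,0,-0.012,0,0,0],[0.05,0,0,-0.012,0,0,0]]]}}

```text
clock: 7.0
ee_pos: [0.5662, 0.3277, 0.07]
tool_rot: [[-0.638, 0.77, -0.0], [0.77, 0.638, -0.0], [-0.0, -0.0, -1.0]]
contact_force: [1.0, -0.5, 0.1]
gripper_width: 0.478
```

Request:
{"api": "servo_tool", "payload": {"deltas": [[[0.05,0,0,-0.3,0,0,0],[0.05,0,0,-0.6,0,0,0],[0.05,0,0,-0.6,0,0,0],[0.05,0,0,-0.6,0,0,0]]]}}

```text
clock: 7.4
ee_pos: [0.5669, 0.3281, 0.1614]
tool_rot: [[-0.638, 0.77, 0.002], [0.77, 0.638, 0.002], [0.0, 0.003, -1.0]]
contact_force: [-0.1, -0.4, -0.8]
gripper_width: 0.473
```

```bash
python3 snap.py w11
```

```text
7.4 [0.5669 0.3281 0.1614] x ang 129.62846503348757 z [ 0.002  0.002 -1.   ] [-0.89  0.53  0.38  1.69 -0.23  0.96  0.27] 0.4734432067981654 [-0.1 -0.4 -0.8]
```

Request:
{"api": "servo_tool", "payload": {"deltas": [[[0,-1,-0.53,0,0,0,0.545],[0,-1,-0.53,0,0,0,0.545],[0,-1,-0.53,0,0,0,0.545],[0,-1,-0.53,0,0,0,0.545],[0,-1,-0.53,0,0,0,0.545],[0,-1,-0.53,0,0,0,0.545],[0,-1,-0.53,0,0,0,0.545],[0,-1,-0.53,0,0,0,0.545],[0,-1,-0.53,0,0,0,0.545],[0,-1,-0.53,0,0,0,0.545],[0,-1,-0.53,0,0,0,0.545],[0,-1,-0.53,0,0,0,0.545],[0,-1,-0.53,0,0,0,0.545]]]}}

```text
clock: 8.75
ee_pos: [0.5996, 0.1614, 0.1584]
tool_rot: [[0.852, 0.523, -0.003], [0.523, -0.852, -0.002], [-0.003, 0.0, -1.0]]
contact_force: [-0.3, 0.3, 0.4]
gripper_width: 0.502
```

Request:
{"api": "servo_tool", "payload": {"deltas": [[[0,-0.25,0.71,0,0,0,0],[0,-0.25,0.71,0,0,0,0],[0,-0.25,0.71,0,0,0,0]]]}}

```text
clock: 9.05
ee_pos: [0.6242, 0.0436, 0.1601]
tool_rot: [[0.855, 0.518, -0.0], [0.518, -0.855, -0.004], [-0.002, 0.003, -1.0]]
contact_force: [-0.1, 0.1, 0.5]
gripper_width: 0.502
```

```bash
python3 snap.py w12
```

```text
9.05 [0.6242 0.0436 0.1601] x ang 31.190160571584258 z [-0.    -0.004 -1.   ] [-0.75  0.6   0.83  1.79 -0.52  0.99 -0.74] 0.501744563086335 [-0.1  0.1  0.5]
```

Request:
{"api": "servo_tool", "payload": {"deltas": [[[0,-0.22,0.67,0.23,0,0,0],[0,-0.22,0.67,0.23,0,0,0],[0,-0.22,0.67,0.23,0,0,0],[0,-0.22,0.67,0.23,0,0,0]]]}}

```text
clock: 9.5
ee_pos: [0.6478, -0.0541, 0.1244]
tool_rot: [[0.854, 0.52, -0.002], [0.52, -0.854, -0.001], [-0.002, -0.0, -1.0]]
contact_force: [0.2, 0.7, -0.0]
gripper_width: 0.5
```

```bash
python3 snap.py w13
python3 - <<'E'
from h import *
c=json.load(open("w13.json"));im=cv2.imread("pics/w13.png");h=cv2.cvtColor(im,cv2.COLOR_BGR2HSV)
bx=[(36,24,40),(36,-24,40),(-36,-24,40),(-36,24,40)]
a=np.radians(31.5);P=np.array([proj("wrist",np.array([.648+np.cos(a)*x/1e3-np.sin(a)*y/1e3,-.06+np.sin(a)*x/1e3+np.cos(a)*y/1e3,z/1e3]),c) for x,y,z in bx]);print(np.round(P,1).tolist())
# bright tan + white top face mask
tan=((h[...,0]>8)&(h[...,0]<20)&(h[...,1]>90)&(h[...,2]>125)).astype(np.uint8)
x0,y0=(P.min(0)-25).astype(int);x1,y1=(P.max(0)+25).astype(int)
m=np.zeros_like(tan);wh=((h[...,1]<25)&(h[...,2]>160)).astype(np.uint8);m[y0:y1,x0:x1]=(tan|wh)[y0:y1,x0:x1]
m=cv2.morphologyEx(m,cv2.MORPH_OPEN,np.ones((3,3)))
n,l,st,ce=cv2.connectedComponentsWithStats(m);k=1+np.argmax(st[1:,4]);cnt=cv2.findContours((l==k).astype(np.uint8),0,2)[0][0]
r=cv2.minAreaRect(cnt);print(r,np.round(cv2.boxPoints(r),1).tolist(),st[k])
o=im.copy();cv2.polylines(o,[P.astype(int)],True,(0,0,255));cv2.drawContours(o,[cnt],-1,(255,0,0));cv2.imwrite("pics/d13.png",cv2.resize(o[100:340,160:480],(800,600)))
E
```

```text
9.5 [ 0.6478 -0.0541  0.1244] x ang 31.362413939562337 z [-0.002 -0.001 -1.   ] [-0.54  0.67  0.77  1.75 -0.56  0.96 -0.56] 0.5000810041015797 [ 0.2  0.7 -0. ]
[[291.9, 198.4], [368.6, 198.4], [364.4, 301.0], [294.9, 301.3]]
((342.5, 284.5), (29.0, 45.0), 90.0) [[320.0, 270.0], [365.0, 270.0], [365.0, 299.0], [320.0, 299.0]] [320 270  46  30 802]
```

Run:
```python
from h import *
im=cv2.imread("pics/w13.png");h=cv2.cvtColor(im,cv2.COLOR_BGR2HSV)
nt=~((h[...,0]>70)&(h[...,0]<105)&(h[...,1]>50))
for r in (215,235,250,265,285,295):
    print("row",r,[(int(a),int(b)) for a,b in zip(*[np.where(np.diff(np.r_[0,nt[r,250:400].astype(int),0])==s)[0]+250 for s in(1,-1)]) if b-a>4])
for u in (300,310,320,330,340,350,360):
    print("col",u,[(int(a),int(b)) for a,b in zip(*[np.where(np.diff(np.r_[0,nt[150:345,u].astype(int),0])==s)[0]+150 for s in(1,-1)]) if b-a>4], [(r,im[r,u].tolist()) for r in range(184,212,4)] if u in(310,350) else "")
print("row250",[(u,im[250,u].tolist()) for u in range(288,384,4)])
print("row225",[(u,im[225,u].tolist()) for u in range(288,384,4)])
```

```text
row 215 [(294, 371)]
row 235 [(294, 370)]
row 250 [(294, 369)]
row 265 [(294, 368)]
row 285 [(296, 367)]
row 295 [(296, 366)]
col 300 [(187, 302)] 
col 310 [(187, 304)] [(184, [104, 108, 78]), (188, [47, 59, 66]), (192, [48, 57, 67]), (196, [76, 79, 82]), (200, [117, 124, 126]), (204, [120, 128, 129]), (208, [122, 129, 131])]
col 320 [(187, 302)] 
col 330 [(187, 302)] 
col 340 [(187, 302)] 
col 350 [(187, 302)] [(184, [108, 112, 82]), (188, [54, 64, 66]), (192, [33, 49, 64]), (196, [32, 49, 64]), (200, [55, 81, 105]), (204, [57, 83, 110]), (208, [57, 83, 110])]
col 360 [(187, 302)] 
row250 [(288, [80, 83, 65]), (292, [84, 87, 66]), (296, [58, 81, 100]), (300, [98, 112, 124]), (304, [123, 131, 132]), (308, [122, 129, 131]), (312, [120, 128, 130]), (316, [123, 131, 133]), (320, [61, 83, 105]), (324, [40, 59, 77]), (328, [34, 52, 68]), (332, [38, 54, 71]), (336, [37, 55, 74]), (340, [36, 55, 73]), (344, [52, 76, 100]), (348, [52, 78, 101]), (352, [57, 83, 107]), (356, [57, 84, 109]), (360, [55, 81, 106]), (364, [54, 80, 105]), (368, [87, 95, 85]), (372, [128, 134, 96]), (376, [167, 175, 125]), (380, [167, 174, 126])]
row225 [(288, [98, 103, 74]), (292, [98, 103, 75]), (296, [57, 80, 102]), (300, [105, 116, 123]), (304, [120, 128, 130]), (308, [119, 126, 127]), (312, [121, 129, 131]), (316, [117, 125, 127]), (320, [61, 84, 106]), (324, [56, 82, 108]), (328, [55, 80, 105]), (332, [55, 81, 106]), (336, [56, 82, 107]), (340, [53, 79, 103]), (344, [56, 83, 109]), (348, [56, 83, 108]), (352, [56, 82, 107]), (356, [55, 81, 106]), (360, [54, 79, 104]), (364, [56, 82, 106]), (368, [64, 80, 92]), (372, [108, 113, 80]), (376, [108, 113, 80]), (380, [107, 111, 78])]
```

Request:
{"api": "servo_tool", "payload": {"deltas": [[[0,-0.02,0.042,0.2,0,0,0],[0,-0.02,0.042,0.49,0,0,0],[0,-0.02,0.042,0.49,0,0,0],[0,-0.02,0.042,0.49,0,0,0],[1,-0.02,0.042,0.49,0,0,0],[1,-0.02,0.042,0.49,0,0,0],[1,-0.02,0.042,0.49,0,0,0],[1,-0.02,0.042,0.49,0,0,0],[1,-0.02,0.042,0.49,0,0,0]]], "newtons": 40}}

```text
clock: 10.45
ee_pos: [0.6511, -0.0589, 0.0539]
tool_rot: [[0.852, 0.523, 0.003], [0.523, -0.852, 0.0], [0.003, 0.002, -1.0]]
contact_force: [1.0, 0.8, 7.4]
gripper_width: 0.105
```

Request:
{"api": "servo_tool", "payload": {"deltas": [[[1,0,0,-0.3,0,0,0],[1,0,0,-0.6,0,0,0],[1,0,0,-0.8,0,0,0],[1,0,0,-0.8,0,0,0]]]}}

```text
clock: 10.85
ee_pos: [0.652, -0.0598, 0.177]
tool_rot: [[0.853, 0.522, 0.008], [0.522, -0.853, -0.0], [0.006, 0.004, -1.0]]
contact_force: [0.8, 1.1, -1.6]
gripper_width: 0.1
```

```bash
python3 snap.py w14
```

```text
10.85 [ 0.652  -0.0598  0.177 ] x ang 31.497327517828076 z [ 0.008 -0.    -1.   ] [-0.56  0.62  0.82  1.7  -0.52  1.04 -0.58] 0.10022937034398927 [ 0.8  1.1 -1.6]
```

Request:
{"api": "servo_tool", "payload": {"deltas": [[[1,0.34,-0.7,0,0,0,0],[1,0.34,-0.7,0,0,0,0],[1,0.34,-0.7,0,0,0,0]]]}}

```text
clock: 11.2
ee_pos: [0.6362, 0.065, 0.1694]
tool_rot: [[0.848, 0.529, -0.005], [0.529, -0.848, 0.003], [-0.002, -0.005, -1.0]]
contact_force: [1.5, 0.4, -1.8]
gripper_width: 0.099
```

Request:
{"api": "servo_tool", "payload": {"deltas": [[[1,0.34,-0.7,0,0,0,0],[1,0.34,-0.7,0,0,0,0],[1,0.34,-0.7,0,0,0,0]]]}}

```text
clock: 11.5
ee_pos: [0.6243, 0.1814, 0.1695]
tool_rot: [[0.848, 0.53, -0.004], [0.53, -0.848, 0.002], [-0.002, -0.004, -1.0]]
contact_force: [0.1, 1.0, -2.3]
gripper_width: 0.106
```

Request:
{"api": "servo_tool", "payload": {"deltas": [[[1,0.34,-0.7,0,0,0,-0.045],[1,0.34,-0.7,0,0,0,-0.045],[1,0.34,-0.7,0,0,0,-0.045],[1,0.34,-0.7,0,0,0,-0.045],[1,0.34,-0.7,0,0,0,-0.045]]]}}

```text
clock: 12.0
ee_pos: [0.6146, 0.2887, 0.1708]
tool_rot: [[0.77, 0.638, -0.002], [0.638, -0.77, -0.002], [-0.003, 0.0, -1.0]]
contact_force: [0.4, -0.1, -1.8]
gripper_width: 0.101
```

```bash
python3 snap.py w15
```

```text
12.0 [0.6146 0.2887 0.1708] x ang 39.623724882987915 z [-0.002 -0.002 -1.   ] [-1.04  0.66  0.78  1.64 -0.52  1.06 -0.99] 0.10114385067836901 [ 0.4 -0.1 -1.8]
```

Run:
```python
from h import *
im=cv2.imread("pics/w15.png").astype(int)
for n in("w14","w15"):
    j=cv2.imread(f"pics/{n}.png").astype(int)
    for u in (300,350): print(n,u,[(r,int(j[r,u].sum()/3)) for r in range(180,260,3)])
    print(n,"row235",[(u,int(j[235,u].sum()/3)) for u in list(range(250,285,3))+list(range(360,393,3))])
o=cv2.resize(cv2.imread("pics/w15.png")[60:300,160:480],(800,600),interpolation=cv2.INTER_CUBIC);cv2.imwrite("pics/c15.png",o)
```

```text
w14 300 [(180, 100), (183, 96), (186, 95), (189, 95), (192, 95), (195, 95), (198, 95), (201, 95), (204, 97), (207, 97), (210, 94), (213, 57), (216, 48), (219, 47), (222, 57), (225, 77), (228, 77), (231, 82), (234, 127), (237, 128), (240, 125), (243, 127), (246, 131), (249, 134), (252, 127), (255, 127), (258, 127)]
w14 350 [(180, 105), (183, 103), (186, 103), (189, 104), (192, 104), (195, 104), (198, 103), (201, 101), (204, 102), (207, 101), (210, 102), (213, 63), (216, 47), (219, 49), (222, 49), (225, 49), (228, 47), (231, 50), (234, 76), (237, 84), (240, 85), (243, 84), (246, 84), (249, 83), (252, 82), (255, 81), (258, 83)]
w14 row235 [(250, 93), (253, 95), (256, 94), (259, 94), (262, 96), (265, 95), (268, 86), (271, 79), (274, 81), (277, 133), (280, 135), (283, 131), (360, 80), (363, 79), (366, 81), (369, 81), (372, 78), (375, 124), (378, 163), (381, 161), (384, 162), (387, 162), (390, 162)]
w15 300 [(180, 141), (183, 174), (186, 182), (189, 181), (192, 187), (195, 185), (198, 184), (201, 181), (204, 122), (207, 166), (210, 167), (213, 74), (216, 56), (219, 54), (222, 64), (225, 84), (228, 86), (231, 104), (234, 210), (237, 216), (240, 214), (243, 217), (246, 214), (249, 172), (252, 143), (255, 142), (258, 142)]
w15 350 [(180, 88), (183, 120), (186, 124), (189, 130), (192, 131), (195, 126), (198, 125), (201, 124), (204, 97), (207, 117), (210, 120), (213, 70), (216, 53), (219, 56), (222, 54), (225, 55), (228, 55), (231, 56), (234, 85), (237, 95), (240, 94), (243, 95), (246, 95), (249, 94), (252, 91), (255, 91), (258, 91)]
w15 row235 [(250, 217), (253, 217), (256, 217), (259, 217), (262, 219), (265, 216), (268, 184), (271, 131), (274, 133), (277, 217), (280, 219), (283, 217), (360, 90), (363, 87), (366, 92), (369, 90), (372, 89), (375, 89), (378, 99), (381, 98), (384, 97), (387, 97), (390, 97)]
```

View pics/c15.png

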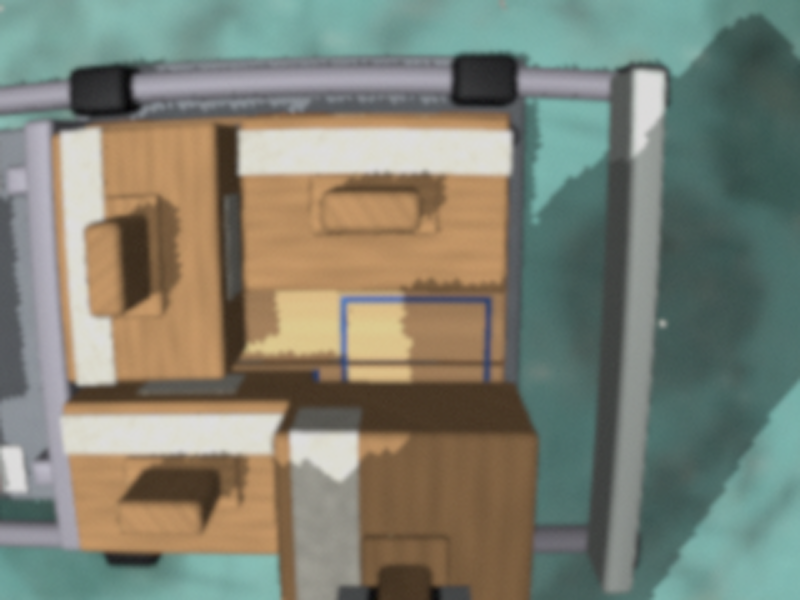

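The view shows carton A square in outline 1. Outline 2 shows its left line at x=343, right line at x=489 and top line at row 299. The held carton's top edge is at row 432 (278 to 536) and its bottom edge at row 383 (297 to 518).

```bash
cat > q.py <<'E'
from h import *
c=json.load(open("w15.json"));p=np.array([.6146,.2887,.1708]);a=np.radians(39.62);T=np.array([[np.cos(a),np.sin(a),0],[np.sin(a),-np.cos(a),0],[0,0,-1]])
Q=lambda u,v:(160+u/2.5,60+v/2.5)
t=lambda uv,z:np.round((T.T@(onz("wrist",Q(*uv),z,c)-p))*1e3,1)[:2]
print("outline line left",t((343,300),.022),t((344,375),.022),"right",t((490,300),.022),t((487,375),.022),"top",t((345,299),.022),t((485,299),.022))
for g in(.048,.054):
    z=p[2]-g;print("carton bottom",t((297,383),z),t((518,383),z),"top",t((278,432),z+.04),t((536,432),z+.04))
print("A top edges",t((63,402),.062),t((286,405),.062),t((78,553),.062),t((276,553),.062), "fence inner", t((52,200),.052),t((72,480),.052))
print("C4 low edge",t((75,383),.062),t((222,378),.062))
v=np.array([.6131,.3347]);b=-.8806;R=np.array([[np.cos(b),-np.sin(b)],[np.sin(b),np.cos(b)]])
print("p2 by pose",np.round(T[:2,:2].T@(v+R@np.array([.0395,-.0275])-p[:2])*1e3,1))
E
python3 q.py
```

```text
outline line left [ 34.1 -19.6] [  9.6 -19.6] right [34.2 27. ] [ 9.6 26.6] top [ 34.5 -18.9] [34.5 25.4]
carton bottom [ 32.9 -23. ] [33.  23.9] top [ 34.6 -21.8] [34.6 22.3]
carton bottom [ 31.4 -23.7] [31.4 24.7] top [ 32.7 -22.7] [32.8 23.2]
A top edges [  12.3 -100.4] [ 10.9 -33.6] [ -36.4 -101.6] [-35.1 -38.6] fence inner [  71.  -102.9] [ -15.9 -104.4]
C4 low edge [ 18. -96.] [ 18.9 -51.6]
p2 by pose [0.6 3.1]
```

Request:
{"api": "servo_tool", "payload": {"deltas": [[[1,0.02,0.017,0.25,0,0,0],[1,0.02,0.017,0.5,0,0,0],[1,0.02,0.017,0.6,0,0,0],[1,0.02,0.017,0.6,0,0,0]]]}}

```text
clock: 12.45
ee_pos: [0.6178, 0.2874, 0.0799]
tool_rot: [[0.772, 0.636, -0.004], [0.636, -0.772, -0.003], [-0.005, -0.0, -1.0]]
contact_force: [-0.4, -0.0, -2.4]
gripper_width: 0.103
```

```bash
python3 snap.py w16
python3 - <<'E'
from h import *
c=json.load(open("w16.json"));j=cv2.imread("pics/w16.png").astype(int)
for u in (300,350): print(u,[(r,int(j[r,u].sum()/3)) for r in range(150,250,3)])
for r in (245,255):print("row",[(u,int(j[r,u].sum()/3)) for u in list(range(225,290,3))+list(range(360,400,3))])
v=np.array([.6131,.3347]);b=-.8806;R=np.array([[np.cos(b),-np.sin(b)],[np.sin(b),np.cos(b)]])
for l in [(15.5,8.5,66),(63.5,8.5,66),(39.5,8.5,26),(27.5,15.5,62),(27.5,15.5,22),(39.5,8.5,22),(8.5,-39.5,62),(15.5,-39.5,66)]: print(l,np.round(proj("wrist",np.r_[v+R@np.array(l[:2])/1e3,l[2]/1e3],c),1))
E
```

```text
12.45 [0.6178 0.2874 0.0799] x ang 39.49490012406281 z [-0.004 -0.003 -1.   ] [-0.99  0.76  0.71  1.68 -0.6   0.93 -0.93] 0.10280310319683576 [-0.4 -0.  -2.4]
300 [(150, 57), (153, 95), (156, 134), (159, 147), (162, 147), (165, 145), (168, 147), (171, 149), (174, 150), (177, 129), (180, 121), (183, 141), (186, 144), (189, 145), (192, 149), (195, 148), (198, 142), (201, 145), (204, 146), (207, 139), (210, 113), (213, 71), (216, 56), (219, 56), (222, 64), (225, 86), (228, 89), (231, 105), (234, 214), (237, 219), (240, 218), (243, 204), (246, 155), (249, 154)]
350 [(150, 141), (153, 144), (156, 149), (159, 147), (162, 147), (165, 152), (168, 141), (171, 141), (174, 150), (177, 153), (180, 151), (183, 152), (186, 144), (189, 140), (192, 145), (195, 151), (198, 127), (201, 97), (204, 97), (207, 94), (210, 87), (213, 71), (216, 56), (219, 56), (222, 55), (225, 56), (228, 56), (231, 58), (234, 85), (237, 97), (240, 98), (243, 96), (246, 95), (249, 95)]
row [(225, 103), (228, 102), (231, 102), (234, 102), (237, 102), (240, 101), (243, 101), (246, 100), (249, 101), (252, 102), (255, 100), (25
[... 246 characters left out ...]
 118), (393, 119), (396, 112), (399, 107)]
row [(225, 67), (228, 56), (231, 58), (234, 56), (237, 55), (240, 55), (243, 55), (246, 56), (249, 56), (252, 55), (255, 58), (258, 56), (261, 53), (264, 50), (267, 64), (270, 84), (273, 96), (276, 116), (279, 145), (282, 147), (285, 149), (288, 147), (360, 98), (363, 97), (366, 98), (369, 95), (372, 88), (375, 90), (378, 81), (381, 103), (384, 105), (387, 104), (390, 104), (393, 104), (396, 103), (399, 103)]
(15.5, 8.5, 66) [268.  228.1]
(63.5, 8.5, 66) [376.5 228.1]
(39.5, 8.5, 26) [322.2 206.6]
(27.5, 15.5, 62) [295.3 210.4]
(27.5, 15.5, 22) [300.3 192.6]
(39.5, 8.5, 22) [322.2 204.9]
(8.5, -39.5, 62) [260.5 317.4]
(15.5, -39.5, 66) [273.3 321.8]
```

Request:
{"api": "servo_tool", "payload": {"deltas": [[[1,0.012,-0.007,0.015,0,0,0],[1,0.012,-0.007,0.03,0,0,0],[1,0.012,-0.007,0.035,0,0,0],[1,0.012,-0.007,0.035,0,0,0]]]}}

```text
clock: 12.9
ee_pos: [0.6201, 0.2919, 0.0775]
tool_rot: [[0.77, 0.638, 0.001], [0.638, -0.77, 0.001], [0.001, -0.0, -1.0]]
contact_force: [0.1, -0.5, -1.1]
gripper_width: 0.105
```

```bash
python3 snap.py w17
python3 - <<'E'
from h import *
c=json.load(open("w17.json"));j=cv2.imread("pics/w17.png").astype(int)
for u in (300,350): print(u,[(r,int(j[r,u].sum()/3)) for r in range(190,250,3)])
for r in (245,255):print("row",[(u,int(j[r,u].sum()/3)) for u in list(range(255,290,3))+list(range(366,390,3))])
v=np.array([.6131,.3347]);b=-.8806;R=np.array([[np.cos(b),-np.sin(b)],[np.sin(b),np.cos(b)]])
for l in [(15.5,8.5,62),(63.5,8.5,62),(27.5,15.5,62)]: print(l,np.round(proj("wrist",np.r_[v+R@np.array(l[:2])/1e3,l[2]/1e3],c),1))
E
```

```text
12.9 [0.6201 0.2919 0.0775] x ang 39.6400796409372 z [ 0.001  0.001 -1.   ] [-0.99  0.77  0.7   1.68 -0.6   0.92 -0.93] 0.1046178763584633 [ 0.1 -0.5 -1.1]
300 [(190, 133), (193, 119), (196, 145), (199, 148), (202, 149), (205, 151), (208, 145), (211, 141), (214, 146), (217, 145), (220, 134), (223, 90), (226, 86), (229, 88), (232, 146), (235, 220), (238, 219), (241, 220), (244, 220), (247, 193)]
350 [(190, 152), (193, 149), (196, 117), (199, 94), (202, 93), (205, 95), (208, 97), (211, 93), (214, 94), (217, 95), (220, 86), (223, 57), (226, 58), (229, 56), (232, 63), (235, 93), (238, 98), (241, 97), (244, 96), (247, 96)]
row [(255, 177), (258, 189), (261, 188), (264, 189), (267, 182), (270, 124), (273, 144), (276, 187), (279, 218), (282, 221), (285, 209), (288, 221), (366, 99), (369, 100), (372, 93), (375, 90), (378, 93), (381, 89), (384, 95), (387, 104)]
row [(255, 104), (258, 103), (261, 104), (264, 103), (267, 103), (270, 89), (273, 97), (276, 118), (279, 146), (282, 147), (285, 150), (288, 150), (366, 98), (369, 98), (372, 89), (375, 97), (378, 94), (381, 87), (384, 105), (387, 112)]
(15.5, 8.5, 62) [273.6 236.8]
(63.5, 8.5, 62) [380.  237.1]
(27.5, 15.5, 62) [299.9 221.8]
```

Request:
{"api": "servo_tool", "payload": {"deltas": [[[1,-0.006,0,0.012,0,0,0],[1,-0.006,0,0.02,0,0,0],[1,-0.006,0,0.02,0,0,0]]]}}

```text
clock: 13.25
ee_pos: [0.62, 0.291, 0.0759]
tool_rot: [[0.77, 0.637, 0.001], [0.637, -0.77, 0.001], [0.002, -0.0, -1.0]]
contact_force: [-3.0, -0.5, 9.8]
gripper_width: 0.106
```

```bash
python3 snap.py w18
python3 - <<'E'
from h import *
c=json.load(open("w18.json"));j=cv2.imread("pics/w18.png").astype(int)
for u in (300,350): print(u,[(r,int(j[r,u].sum()/3)) for r in range(205,250,2)])
for r in (245,255):print("row",[(u,int(j[r,u].sum()/3)) for u in list(range(261,285,2))+list(range(370,390,2))])
v=np.array([.6131,.3347]);b=-.8806;R=np.array([[np.cos(b),-np.sin(b)],[np.sin(b),np.cos(b)]])
for l in [(15.5,8.5,62),(63.5,8.5,62),(27.5,15.5,62)]: print(l,np.round(proj("wrist",np.r_[v+R@np.array(l[:2])/1e3,l[2]/1e3],c),1))
E
```

```text
13.25 [0.62   0.291  0.0759] x ang 39.60388417279885 z [ 0.001  0.001 -1.   ] [-0.99  0.77  0.7   1.68 -0.6   0.92 -0.93] 0.1056451855096342 [-3.  -0.5  9.8]
300 [(205, 151), (207, 148), (209, 144), (211, 144), (213, 147), (215, 148), (217, 146), (219, 139), (221, 113), (223, 85), (225, 87), (227, 88), (229, 87), (231, 106), (233, 187), (235, 219), (237, 219), (239, 216), (241, 217), (243, 219), (245, 197), (247, 158), (249, 163)]
350 [(205, 98), (207, 97), (209, 96), (211, 95), (213, 95), (215, 95), (217, 95), (219, 92), (221, 84), (223, 63), (225, 58), (227, 57), (229, 56), (231, 60), (233, 77), (235, 91), (237, 97), (239, 97), (241, 97), (243, 96), (245, 96), (247, 95), (249, 95)]
row [(261, 188), (263, 190), (265, 189), (267, 181), (269, 120), (271, 112), (273, 136), (275, 168), (277, 196), (279, 206), (281, 215), (283, 187), (370, 97), (372, 91), (374, 94), (376, 99), (378, 94), (380, 92), (382, 87), (384, 102), (386, 105), (388, 104)]
row [(261, 106), (263, 107), (265, 106), (267, 102), (269, 90), (271, 93), (273, 98), (275, 108), (277, 140), (279, 146), (281, 147), (283, 149), (370, 94), (372, 86), (374, 83), (376, 92), (378, 93), (380, 88), (382, 89), (384, 107), (386, 112), (388, 114)]
(15.5, 8.5, 62) [271.6 236.7]
(63.5, 8.5, 62) [379.2 236.9]
(27.5, 15.5, 62) [298.2 221.6]
```

Request:
{"api": "servo_tool", "payload": {"deltas": [[[1,-0.005,-0.003,-0.014,0,0,0],[1,-0.011,-0.003,-0.014,0,0,0],[1,-0.011,-0.003,0.0,0,0,0],[1,-0.011,-0.003,0.0,0,0,0]]]}}

```text
clock: 13.7
ee_pos: [0.6178, 0.29, 0.0759]
tool_rot: [[0.771, 0.637, -0.0], [0.637, -0.771, 0.001], [0.0, -0.001, -1.0]]
contact_force: [-5.6, -2.2, 15.5]
gripper_width: 0.101
```

```bash
python3 snap.py w19
python3 - <<'E'
from h import *
c=json.load(open("w19.json"));j=cv2.imread("pics/w19.png").astype(int)
for u in (300,350): print(u,[(r,int(j[r,u].sum()/3)) for r in range(205,250,2)])
for r in (245,):print("row",[(u,int(j[r,u].sum()/3)) for u in list(range(261,285,2))+list(range(370,390,2))])
v=np.array([.6131,.3347]);b=-.8806;R=np.array([[np.cos(b),-np.sin(b)],[np.sin(b),np.cos(b)]])
for l in [(15.5,8.5,62),(63.5,8.5,62),(27.5,15.5,62)]: print(l,np.round(proj("wrist",np.r_[v+R@np.array(l[:2])/1e3,l[2]/1e3],c),1))
E
```

```text
13.7 [0.6178 0.29   0.0759] x ang 39.59807636065443 z [-0.     0.001 -1.   ] [-0.99  0.77  0.7   1.69 -0.6   0.91 -0.93] 0.10079472797700693 [-5.6 -2.2 15.5]
300 [(205, 142), (207, 144), (209, 147), (211, 147), (213, 142), (215, 129), (217, 89), (219, 56), (221, 59), (223, 77), (225, 86), (227, 89), (229, 88), (231, 107), (233, 186), (235, 218), (237, 219), (239, 215), (241, 218), (243, 220), (245, 220), (247, 211), (249, 175)]
350 [(205, 93), (207, 95), (209, 96), (211, 95), (213, 94), (215, 85), (217, 61), (219, 57), (221, 56), (223, 56), (225, 56), (227, 56), (229, 56), (231, 59), (233, 75), (235, 92), (237, 97), (239, 97), (241, 97), (243, 96), (245, 96), (247, 95), (249, 95)]
row [(261, 141), (263, 138), (265, 142), (267, 123), (269, 96), (271, 99), (273, 126), (275, 169), (277, 218), (279, 217), (281, 220), (283, 222), (370, 98), (372, 92), (374, 101), (376, 109), (378, 94), (380, 94), (382, 87), (384, 95), (386, 107), (388, 107)]
(15.5, 8.5, 62) [272.8 231.6]
(63.5, 8.5, 62) [380.8 231.8]
(27.5, 15.5, 62) [299.5 216.3]
```

Request:
{"api": "servo_tool", "payload": {"deltas": [[[1,0,0,-0.013,0,0,0],[0.05,0,0,-0.013,0,0,0],[0.05,0,0,-0.013,0,0,0],[0.05,0,0,-0.013,0,0,0],[0.05,0,0,-0.013,0,0,0]]]}}

```text
clock: 14.25
ee_pos: [0.6176, 0.2903, 0.0756]
tool_rot: [[0.77, 0.638, -0.0], [0.638, -0.77, -0.0], [-0.0, 0.0, -1.0]]
contact_force: [-0.5, 0.5, -0.7]
gripper_width: 0.475
```

Request:
{"api": "servo_tool", "payload": {"deltas": [[[0.05,0,0,-0.3,0,0,0],[0.05,0,0,-0.6,0,0,0],[0.05,0,0,-0.6,0,0,0],[0.05,0,0,-0.6,0,0,0]]]}}

```text
clock: 14.65
ee_pos: [0.6183, 0.2906, 0.167]
tool_rot: [[0.77, 0.638, 0.002], [0.638, -0.77, 0.001], [0.002, 0.0, -1.0]]
contact_force: [-0.8, -0.4, 0.0]
gripper_width: 0.476
```

```bash
python3 snap.py w20
python3 - <<'E'
from h import *
import numpy as np
s=state();R=np.array(s["tool_rot"]);g=np.array([.5355,.4288,.12])
print("to grip hover in tool /150mm",np.round(R.T@(g-np.array(s["ee_pos"]))/.15,3))
E
```

```text
14.65 [0.6183 0.2906 0.167 ] x ang 39.629846782434214 z [ 0.002  0.001 -1.   ] [-1.04  0.67  0.78  1.63 -0.52  1.06 -0.98] 0.47579839325327017 [-0.8 -0.4  0. ]
to grip hover in tool /150mm [ 0.168 -1.057  0.304]
```

Request:
{"api": "servo_tool", "payload": {"deltas": [[[0,0.17,-1,0,0,0,0],[0,0.17,-1,0,0,0,0],[0,0.17,-1,0,0,0,0],[0,0.17,-1,0,0,0,0],[0,0.17,-1,0,0,0,0]]]}}

```text
clock: 15.2
ee_pos: [0.5393, 0.4239, 0.1637]
tool_rot: [[0.767, 0.641, -0.003], [0.641, -0.767, -0.002], [-0.003, -0.0, -1.0]]
contact_force: [0.5, 0.2, 0.3]
gripper_width: 0.499
```

```bash
python3 snap.py w21
python3 - <<'E'
from h import *
c=json.load(open("w21.json"));im=cv2.imread("pics/w21.png");h=cv2.cvtColor(im,cv2.COLOR_BGR2HSV)
red=(((h[...,0]<6)|(h[...,0]>174))&(h[...,1]>150)&(h[...,2]>90)).astype(np.uint8)
n,l,st,ce=cv2.connectedComponentsWithStats(red);print("red",[(st[i].tolist(),np.round(ce[i]).tolist()) for i in range(1,n) if st[i,4]>8])
gr=((h[...,0]>50)&(h[...,0]<72)&(h[...,1]>140)&(h[...,2]>110)).astype(np.uint8)
n,l,st,ce=cv2.connectedComponentsWithStats(gr);print("green",[(st[i].tolist(),np.round(ce[i]).tolist()) for i in range(1,n) if st[i,4]>15][:8])
v=np.array([.6131,.3347]);b=-.8806;R=np.array([[np.cos(b),-np.sin(b)],[np.sin(b),np.cos(b)]])
for l in [(-122,-36,68),(-122,0,68),(-122,36,68),(-122,0,74.5),(-122,36,74.5)]: print(l,np.round(proj("wrist",np.r_[v+R@np.array(l[:2])/1e3,l[2]/1e3],c),1))
E
```

```text
15.2 [0.5393 0.4239 0.1637] x ang 39.87666734401556 z [-0.003 -0.002 -1.   ] [-1.26  0.68  0.78  1.62 -0.53  1.06 -1.2 ] 0.4989162534926028 [0.5 0.2 0.3]
red [([306, 192, 17, 102, 1685], [314.0, 242.0])]
green [([274, 273, 5, 15, 69], [276.0, 280.0])]
(-122, -36, 68) [313.  290.1]
(-122, 0, 68) [312.9 242.4]
(-122, 36, 68) [312.9 190.1]
(-122, 0, 74.5) [312.7 245.6]
(-122, 36, 74.5) [312.6 192. ]
```

Request:
{"api": "servo_tool", "payload": {"deltas": [[[0,0,-0.037,0.3,0,0,0],[0,0,-0.037,0.6,0,0,0],[0,0,-0.037,0.76,0,0,0],[0,0,-0.037,0.76,0,0,0],[0,0,-0.037,0.76,0,0,0]]]}}

```text
clock: 15.75
ee_pos: [0.5395, 0.4244, 0.0523]
tool_rot: [[0.772, 0.636, 0.001], [0.636, -0.772, -0.001], [-0.0, 0.001, -1.0]]
contact_force: [0.1, -0.3, 0.4]
gripper_width: 0.503
```

```bash
python3 snap.py w22
```

```text
15.75 [0.5395 0.4244 0.0523] x ang 39.46511781535187 z [ 0.001 -0.001 -1.   ] [-1.21  0.8   0.69  1.69 -0.63  0.89 -1.14] 0.5030821155258054 [ 0.1 -0.3  0.4]
```

Request:
{"api": "servo_tool", "payload": {"deltas": [[[1,0,0,0,0,0,0],[1,0,0,0,0,0,0],[1,0,0,0,0,0,0],[1,0,0,0,0,0,0],[1,0,0,0,0,0,0]]], "newtons": 80}}

```text
clock: 16.3
ee_pos: [0.5373, 0.4293, 0.0541]
tool_rot: [[0.769, 0.639, -0.001], [0.639, -0.769, 0.004], [0.002, -0.004, -1.0]]
contact_force: [-3.7, 2.6, 7.2]
gripper_width: 0.12
```

```bash
python3 snap.py w23
```

```text
16.3 [0.5373 0.4293 0.0541] x ang 39.724644145061575 z [-0.001  0.004 -1.   ] [-1.21  0.8   0.69  1.68 -0.63  0.89 -1.14] 0.11985946751075739 [-3.7  2.6  7.2]
```

Request:
{"api": "servo_tool", "payload": {"deltas": [[[1,0,-0.05,0,0,0,0],[1,0,-0.1,0,0,0,0],[1,0,-0.15,0,0,0,0],[1,0,-0.2,0,0,0,0],[1,0,-0.24,0,0,0,0],[1,0,-0.26,0,0,0,0],[1,0,-0.26,0,0,0,0],[1,0,-0.26,0,0,0,0]]]}}

```text
clock: 17.15
ee_pos: [0.5167, 0.4543, 0.0541]
tool_rot: [[0.772, 0.636, 0.006], [0.636, -0.772, -0.001], [0.004, 0.005, -1.0]]
contact_force: [4.9, -6.3, 6.3]
gripper_width: 0.118
```

```bash
python3 snap.py w24
python3 - <<'E'
from h import *
for n in("w23","w24"):
    c=json.load(open(n+".json"));im=cv2.imread(f"pics/{n}.png");h=cv2.cvtColor(im,cv2.COLOR_BGR2HSV)
    v=np.array([.6131,.3347]);b=-.8806;R=np.array([[np.cos(b),-np.sin(b)],[np.sin(b),np.cos(b)]])
    for nm,m in [("red",((h[...,0]<6)|(h[...,0]>174))&(h[...,1]>140)&(h[...,2]>70)),("green",(h[...,0]>48)&(h[...,0]<75)&(h[...,1]>120)&(h[...,2]>80))]:
        k,l,st,ce=cv2.connectedComponentsWithStats(m.astype(np.uint8))
        for i in range(1,k):
            if st[i,4]>8 and st[i,1]>60:
                w=onz("wrist",ce[i],.010,c)[:2];print(n,nm,st[i].tolist(),np.round(ce[i]).tolist(),"press mm at z10",np.round(R.T@(w-v)*1e3,1))
E
```

```text
17.15 [0.5167 0.4543 0.0541] x ang 39.49493453511268 z [ 0.006 -0.001 -1.   ] [-1.27  0.8   0.69  1.68 -0.63  0.89 -1.2 ] 0.11815657227357759 [ 4.9 -6.3  6.3]
w23 red [305, 251, 33, 156, 4404] [321.0, 325.0] press mm at z10 [-121.8  -31. ]
w23 green [250, 162, 13, 33, 394] [256.0, 178.0] press mm at z10 [-155.6   54.5]
w23 green [261, 346, 3, 5, 10] [262.0, 348.0] press mm at z10 [-158.1  -48.3]
w24 red [305, 251, 34, 156, 4402] [321.0, 325.0] press mm at z10 [-153.8  -31. ]
```

Request:
{"api": "servo_tool", "payload": {"deltas": [[[1,0,-0.03,0,0,0,0],[1,0,-0.055,0,0,0,0],[1,0,-0.055,0,0,0,0],[1,0,-0.055,0,0,0,0],[1,0,-0.055,0,0,0,0]]]}}

```text
clock: 17.7
ee_pos: [0.512, 0.46, 0.0541]
tool_rot: [[0.772, 0.636, 0.007], [0.636, -0.772, -0.002], [0.004, 0.005, -1.0]]
contact_force: [5.3, -6.2, 6.6]
gripper_width: 0.121
```

```bash
python3 snap.py w25
python3 - <<'E'
from h import *
s=state();v=np.array([.6131,.3347]);b=-.8806;R=np.array([[np.cos(b),-np.sin(b)],[np.sin(b),np.cos(b)]])
print("tcp press",np.round(R.T@(np.array(s["ee_pos"])[:2]-v)*1e3,1),"at grip",np.round(R.T@(np.array([.5373,.4293])-v)*1e3,1))
im=cv2.imread("pics/w25.png");h=cv2.cvtColor(im,cv2.COLOR_BGR2HSV)
print("w25 line",[(u,h[178,u].tolist()) for u in range(225,300,4)])
top=camera("top");cv2.imwrite("pics/top2.png",top)
a=cv2.resize(im[110:310,190:390],(400,400),interpolation=cv2.INTER_CUBIC)
t=cv2.resize(top[205:295,170:310],(700,450)[0:2],interpolation=cv2.INTER_CUBIC)
o=np.zeros((600,800,3),np.uint8);o[:257,:400]=cv2.resize(top[200:290,170:310],(400,257),interpolation=cv2.INTER_CUBIC)
o[:300,400:]=cv2.resize(im[130:280,200:400],(400,300),interpolation=cv2.INTER_CUBIC)
w=cv2.imread("pics/w20.png");o[300:,400:]=cv2.resize(w[80:280,200:440],(400,300))
sd=camera("side");o[260:600,:400]=cv2.resize(sd[182:267,262:362],(400,340),interpolation=cv2.INTER_CUBIC);cv2.imwrite("pics/fin.png",o)
E
```

```text
17.7 [0.512  0.46   0.0541] x ang 39.46067784098504 z [ 0.007 -0.002 -1.   ] [-1.28  0.8   0.7   1.68 -0.63  0.89 -1.21] 0.12145176239843572 [ 5.3 -6.2  6.6]
tcp press [-161.     1.8] at grip [-121.2    1.8]
w25 line [(225, [86, 72, 222]), (229, [86, 73, 221]), (233, [85, 73, 218]), (237, [86, 71, 215]), (241, [85, 69, 215]), (245, [85, 68, 214]), (249, [84, 65, 211]), (253, [84, 63, 210]), (257, [85, 60, 203]), (261, [84, 56, 197]), (265, [84, 59, 191]), (269, [84, 59, 182]), (273, [84, 59, 181]), (277, [84, 60, 184]), (281, [84, 59, 185]), (285, [84, 59, 186]), (289, [84, 61, 187]), (293, [84, 59, 185]), (297, [105, 19, 157])]
```

View pics/fin.png

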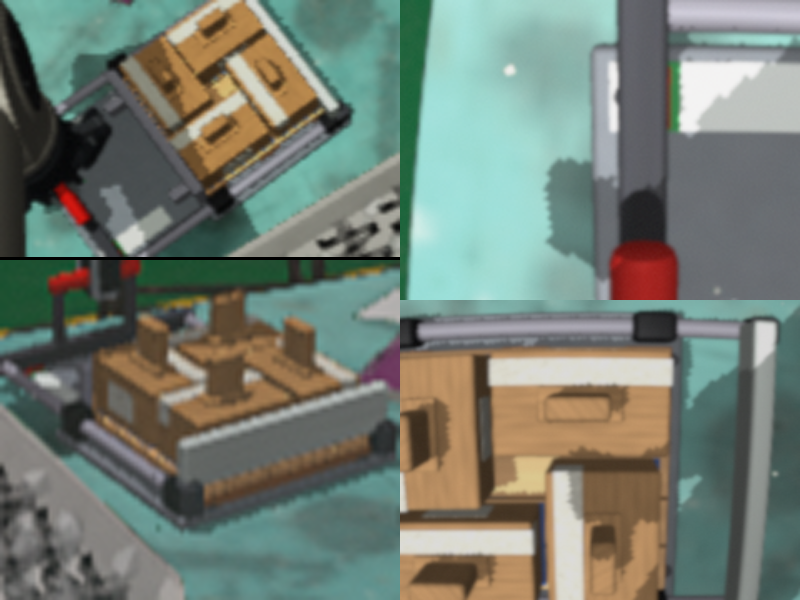

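Run:
```python
from h import *
v=np.array([.6131,.3347]);b=-.8806;R=np.array([[np.cos(b),-np.sin(b)],[np.sin(b),np.cos(b)]])
for n,rg in [("w23",range(244,300,1)),("w25",range(328,344,1))]:
    c=json.load(open(n+".json"));im=cv2.imread(f"pics/{n}.png")
    f=lambda u:round(float((R.T@(onz("wrist",(u,178),.010,c)[:2]-v))[0]*1e3),1)
    print(n,[(u,f(u),im[178,u].tolist()) for u in rg if n=="w25" or u<266 ])
im=cv2.imread("pics/w6.png");h=cv2.cvtColor(im,cv2.COLOR_BGR2HSV);c=json.load(open("w6.json"))
for u in (305,440): print("w6",[(r,round(float((R.T@(onz("wrist",(u,r),.010,c)[:2]-v))[0]*1e3),1),im[r,u].tolist()) for r in list(range(56,72,2))+list(range(106,120))])
s=state();print(s["clock"],np.round(s["contact_force"],1),s["gripper_width"],np.round(s["ee_pos"],4))
```

```text
w23 [(244, -161.7, [95, 91, 90]), (245, -161.2, [110, 108, 107]), (246, -160.7, [156, 158, 155]), (247, -160.1, [195, 208, 191]), (248, -159.6, [182, 218, 172]), (249, -159.1, [149, 211, 127]), (250, -158.6, [130, 207, 103]), (251, -158.0, [125, 204, 97]), (252, -157.5, [126, 206, 97]), (253, -157.0, [125, 205, 96]), (254, -156.5, [126, 206, 98]), (255, -155.9, [125, 205, 97]), (256, -155.4, [125, 204, 96]), (257, -154.9, [126, 205, 98]), (258, -154.4, [126, 205, 97]), (259, -153.8, [127, 206, 98]), (260, -153.3, [125, 205, 96]), (261, -152.8, [128, 205, 99]), (262, -152.3, [138, 206, 115]), (263, -151.8, [163, 206, 152]), (264, -151.2, [202, 217, 199]), (265, -150.7, [224, 226, 225])]
w25 [(328, -157.7, [101, 95, 94]), (329, -157.2, [101, 94, 93]), (330, -156.7, [94, 89, 88]), (331, -156.2, [87, 81, 82]), (332, -155.7, [75, 71, 80]), (333, -155.2, [62, 67, 90]), (334, -154.6, [55, 77, 97]), (335, -154.1, [61, 102, 89]), (336, -153.6, [71, 124, 71]), (337, -153.1, [75, 131, 58]), (338, -152.6, [82, 135, 64]), (339, -152.1, [114, 151, 103]), (340, -151.6, [163, 181, 158]), (341, -151.
[... 790 characters left out ...]
 73]), (58, -163.4, [78, 73, 72]), (60, -161.7, [113, 113, 113]), (62, -160.0, [158, 177, 155]), (64, -158.3, [95, 160, 73]), (66, -156.5, [90, 159, 65]), (68, -154.8, [89, 159, 65]), (70, -153.1, [98, 161, 78]), (106, -122.7, [66, 63, 114]), (107, -121.9, [65, 62, 104]), (108, -121.0, [69, 66, 95]), (109, -120.2, [71, 67, 86]), (110, -119.4, [73, 69, 77]), (111, -118.5, [71, 66, 70]), (112, -117.7, [63, 58, 62]), (113, -116.8, [54, 51, 73]), (114, -116.0, [53, 54, 101]), (115, -115.2, [85, 87, 127]), (116, -114.3, [126, 128, 145]), (117, -113.5, [153, 156, 158]), (118, -112.7, [179, 181, 180]), (119, -111.8, [199, 199, 200])]
17.85 [ 5.6 -6.3  6.7] 0.12144838686015563 [0.5121 0.4599 0.0541]
```

The last picture shows the four cartons lying flat in the pinwheel. The plate rests against the two cartons next to it, and the red pointer edge shows inside the green band. The pointer's inner edge has moved from -115.0 to -154.4 mm, so the draw is about 39.5 mm. I'm handing in while holding.

```bash
python3 -c "
from workcell import *
print(hand_in())"
```

```text
the job is handed in; nothing more can be done
None
```

Both loose tan cartons are in the empty outlines and released. The red handle is pulled out and was still held in the gripper when I handed the job in at 17.9 s.

- **Cartons:** before release, the first carton stood about 2.6 mm from the fence and about 6.5 mm from its neighbour. The second stood about 7.5 mm from its neighbour. Both were nudged 1 to 2 mm before I let go. The last pictures, with the press drawn, show all four cartons flat and square.
- **Press:** the gripper moved 39.8 mm from where it took hold, and the pointer's edge moved 39.4 mm in the images. Both fall inside the 36 to 44 mm green band. The handle pulled back with about 8 N and the grip was steady. Only the pointer on the press's +y side was visible at the end.
- **Bystanders:** I did not take a final picture of the timer, the mug or the glass inserts. Lifted cartons passed well above them, and I saw no unexpected contact force.
- **Disagreements:** the top camera and the wrist camera differed by about 6 mm on the press position, so I used the wrist views. The measured arm position also shifted by 3 to 5 mm at small moves and grips, which I corrected from the images. The grip width on the handle read about 10 mm although the bar is 13 mm thick. The tabs also read low, and the grip held.

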